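Turn the soap bottle's draining rest over at the wash-up counter

TASK

The small white slatted draining rest has been left upside down, runners up, with the little white soap bottle standing in it. Stand the bottle aside on the counter, stand the rest up on end against the low metal upstand and from there lay it over onto its runners, leave its end pushed square up against the upstand, and stand the bottle upright on top of it again; do not tip the bottle over or disturb the other things on the counter.

Things in the scene. Friction and masses are not known exactly. Their poses are not given: they have to be found in the camera images.
- rest_center (a point): Centre (half-way up) of the loose draining rest: white smooth plastic, about 200 g, 150 long (x) by 62 wide (y) by 24 thick (z). One face is a deck of three slats 10 thick; on the other, two runners 7 wide, 14 high run full length, flush with the long sides, a 48 wide channel between. z points out of the runner side: up at the start (upside down), down when right. Both ends are alike.
- soap_center (a point): Centre (half-way up) of the small closed soap bottle: white round body 40 in diameter to 85 above its foot, then a short shoulder and a 22 wide black cap, 104 high in all, about 140 g; z is its upright axis. Its foot is 52 below this point. At the start it stands in the channel of the upside-down rest, on the slats 10 above the counter, within 35 of the rest's middle.
- upstand_face (a point): Foot, at counter level, of the middle of the front face of the fixed metal upstand, a smooth plate 360 wide, 100 high. The face is this frame's plane x = 0; x points into the plate (away from the robot), y along it to the left, z up. Rest, counter and upstand slide easily on one another (friction about 0.35).
- cup: Bystander, to be left alone: steel cup, 72 across, 85 high; origin at the centre of its underside.
- jar: Bystander, to be left alone: glass jar, 60 across, 90 high; origin at the centre of its underside.
- dish: Bystander, to be left alone: white open dish, 110 by 80 by 30; origin at the centre of its underside.
- spray: Bystander, to be left alone: grey bottle, 60 across, 170 high; origin at the centre of its underside.
- bowl: Bystander, to be left alone: steel bowl, 110 across, 50 high; origin at the centre of its underside.
- spatula: Bystander, to be left alone: spatula lying on the counter at the left; origin at the centre of its underside.
- rest: The draining rest itself; origin in the middle of the outer deck face (12 below rest_center at the start), axes as rest_center. At the start it lies flat, one end 20 to 65 from the upstand's face, up to about 0.2 rad out of square with it.
- soap: The soap bottle itself; its origin is the centre of its foot.
- upstand: The upstand itself; the same frame as upstand_face. The counter in front of it is clear from y = -90 to +190 mm, out to 230 mm from the face, but for the rest and its bottle; bystanders stand outside that.
Mind the look-alikes: they are no part of the job. Leave any blue or brown look-alike of the rest alone.

How it is judged:
On the way, in this order (a step that is already met when the one before it is completed fails the run):
1. the bottle stands upright on the counter beside the rest, let go (height (world z) of soap_center below 0.058 m and angle between soap_center's own z axis and vertical below 0.15 rad and horizontal distance between soap_center and rest_center above 0.05 m and contact force between the fingers and soap below 0.2 N), for 0.2 s.
2. the rest stands on end, touching the upstand (angle between rest_center's own z axis and vertical between 1.2 and 2.2 rad and height (world z) of rest_center between 0.055 and 0.095 m and x of rest_center in the frame of upstand_face above -0.08 m and contact force between rest and upstand above 0.05 N), for 0.1 s.
3. the rest lies flat on its runners on the counter (angle between rest_center's own z axis and vertical above 3 rad and height (world z) of rest_center below 0.018 m), for 0.2 s.
4. the bottle stands upright on the rest (angle between soap_center's own z axis and vertical below 0.1 rad and horizontal distance between soap_center and rest_center below 0.055 m and height (world z) of soap_center between 0.071 and 0.082 m), for 0.2 s.
At the end, for the whole second after the job is handed in: The rest lies flat on its runners (within 0.14 rad), one end under 10 mm from the upstand, within 150 mm of its middle and square to it within 0.1 rad; the bottle stands upright (0.1 rad) on it, centre within 55 mm of the rest's centre; both at rest (all of step 3 and all of step 4 and x of rest_center in the frame of upstand_face between -0.085 and -0.07 m and y of rest_center in the frame of upstand_face between -0.15 and 0.15 m and angle between the x axis of rest_center and the x axis of upstand_face, either way round below 0.1 rad and linear speed of each of soap, rest below 0.02 m/s); the robot touches nothing.
It fails at once if the soap bottle is tipped over (angle between soap_center's own z axis and vertical above 0.7 rad).
It fails at once if another thing on the counter is moved more than 30 mm (distance of any of cup, spray, dish, bowl, jar, spatula from where it was at the start of the episode above 0.03 m).
It also fails if it takes over 72 s, if anything falls off the work surface, if the arm or the gripper's body presses on something with over 40 N, if the wrist force passes 120 N, or if a joint passes its speed limit or range.

ROBOT

A 7-joint arm with a two-finger parallel gripper is mounted at the origin on the work surface. World frame = base frame: x ahead of the robot, y to its left, z up, the work surface at z = 0. Lengths are in m, angles in rad, forces in N, time in s.
With the tool pointing down it reaches from about 0.4 to 0.85 m from the base axis. Payload 4.5 kg.
Tool frame: the origin (TCP) lies on the centre line of the jaws, within the pads' length; the fingertips stand 8 mm ahead of it and the grasp point (between the pads) lies 11 mm behind it; z points along the fingers, x is the direction in which the jaws open and shut, and the axes are right-handed (so a half turn about z gives the same grasp; the last joint's range is limited). The gripper opens to 88 mm and grips with 3 to 60 N. Pads are 18 mm wide; open, the fingers measure 123 mm over their backs; the gripper's body (75 mm by 187 mm) begins 45 mm behind the grasp point.
Start: joints at [1.307, 0.689, -0.195, 1.565, 0.157, 0.902, -0.215], TCP at [0.183, -0.598, 0.247] pointing down, gripper open.
Joint ranges: [-3.01, 3.01], [-0.46, 2.08], [-1.47, 1.51], [0.13, 2.56], [-1, 4.14], [0.04, 2.09], [-2.66, 2.66]. Speed limits (rad/s): [2.57, 2.57, 3.14, 3.14, 3.14, 3.14, 3.14].

INTERFACE

Orientations are given as a unit quaternion [x, y, z, w].
In Python, from plant import r gives the robot as it stands.
- The arm moves only by the shell command python3 -m pendant 'ROWS' [FORCE]. ROWS is JSON, a list of rows, each a list of 3 entries, a list of its own where there are three numbers: the turn, a rotation vector about the tool's x, y, z in rad, then the shift along the tool's x, y, z in m, then the opening, from 0 (shut) to 1 (fully open). In form: [[[wx, wy, wz], [tx, ty, tz], claw], ...]. A call has 1 to 10 rows; each row is the pose to reach, as a shift and turn from the pose commanded when the call began, along the tool's axes at that moment; what a row does not reach only later rows make up. A row lasts 1/10 s, in which the tool goes at most 50 mm and 8.59 degrees, less where a joint would pass 70% of its speed; a pose out of reach is approached as far as the arm can. A call with a gripper value outside its range is refused whole. The fingers move at their own pace and stop on an object; FORCE is the grip in N (left out, the last holds). Time passes only in rows, so rows that repeat a pose let the fingers close. It gives the time, the measured TCP pose, the force and the opening at its end, in the units of the state.
- r.get_state(): the state, without advancing time (a new reading comes with each control period).
- r.snapshot(name): name is "scene" or "top"; returns a dict with "image" (384x512x3 uint8, red, green, blue), "mtx" (3x3 intrinsics, pixels), "R" (3x3) and "t" (3): a world point X has camera coordinates R X + t. Camera axes: x right, y down, z forward; pixel columns grow to the right and rows downward; lengths in m; the calibration is good to about 2 mm. A picture is of the moment at which its call begins. There is no depth.
- r.finish_job(): hands the job in, once; it reports no verdict.
The state is a dict: "clock": time; "q": joint angles; "qd": joint speeds; "joint_torque": joint torques, N m; "tool_pos": TCP position; "eef_rot": TCP orientation; "contact_force": force on the tool from outside, world axes, zero at the start; "moment": the same for the moment, N m; "opening": opening from 0.0 (shut) to 1.0 (fully open).
Only numpy, scipy, OpenCV 4.12 (cv2) and the standard library are available. Lean on these libraries where they do the work, as an engineer would, in place of code of your own. Each camera call takes 0.05 s, during which the arm holds its last target. There are 200 camera calls.

## Working session

There is one attempt and no reset: what is moved stays moved. The work goes in short steps, Python scripts to look and compute and a shell command to move; the robot and the scene stay as the last step left them, time stands still between calls to the robot, and variables do not carry over. Pictures are saved under pics/ and viewed, about 8 in all and at most 12, crops included, and the job is handed in when it is done.

```bash
ls; mkdir -p pics; python3 - <<'E'
from plant import r
import cv2,pickle
s=r.get_state();print(s)
for n in("scene","top"):
    p=r.snapshot(n);cv2.imwrite(f"pics/{n}0.png",p["image"][:,:,::-1]);pickle.dump(p,open(f"{n}0.pkl","wb"));print(p["mtx"],p["R"],p["t"])
E
```

```text
pics
{'clock': 0.0, 'q': array([ 1.30683096,  0.6899667 , -0.19453217,  1.56634913,  0.15728786,
        0.90246168, -0.21505382]), 'qd': array([ 0.00014316, -0.00123743,  0.00087687, -0.00142046,  0.00042256,
        0.00033687, -0.00024766]), 'joint_torque': array([ 1.55900016e-03, -5.27572739e+01, -1.26683470e+00, -1.53431797e+01,
       -5.27517032e-02,  6.53130468e-03,  1.35406985e-04]), 'tool_pos': array([ 0.18315409, -0.59692301,  0.24591989]), 'eef_rot': array([ 8.04212424e-01, -5.94341293e-01, -7.51593877e-04, -4.89429140e-04]), 'contact_force': array([ 0.47828275, -0.79306585, -0.23383221]), 'moment': array([-0.06500036,  0.00873807, -0.03822068]), 'opening': 1.0014775508301883}
[[491.92250071   0.         261.51946963]
 [  0.         491.92250071 186.34882239]
 [  0.           0.           1.        ]] [[ 0.25587709  0.96656953  0.0164395 ]
 [ 0.6253022  -0.15251754 -0.76533363]
 [-0.73724085  0.206111   -0.6434238 ]] [-0.12406213 -0.27425036  1.76356604]
[[441.4470945    0.         255.55870536]
 [  0.         441.4470945  198.37195407]
 [  0.           0.           1.        ]] [[ 0.06529374 -0.9978647   0.00166475]
 [-0.97680334 -0.06425641 -0.20427029]
 [ 0.20394108  0.01171144 -0.97891311]] [-0.03775197  0.47899268  1.34203584]
```

View pics/top0.png

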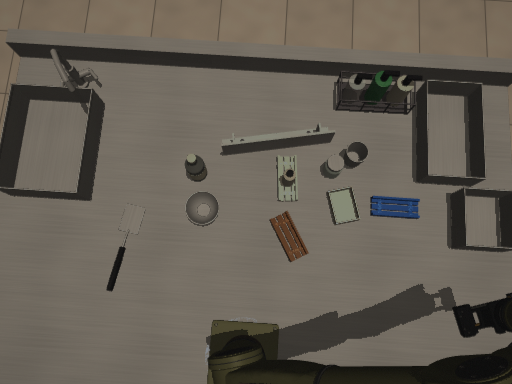

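View pics/scene0.png

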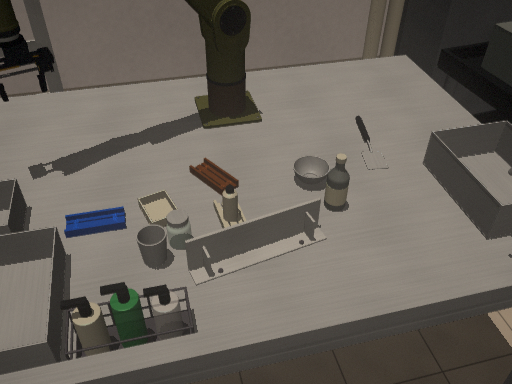

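Candidates for the rest: white slatted at top (287,178) with bottle in it; blue (395,207), brown (289,236) and the white dish (343,205) are excluded. Checking in a close crop.

```bash
cat > h.py <<'E'
import numpy as np,cv2,pickle
from plant import r
def shot(n,save=None):
    p=r.snapshot(n)
    if save: pickle.dump(p,open(save+".pkl","wb"))
    return p
def cast(p,uv,z):
    uv=np.atleast_2d(np.array(uv,float));K=p["mtx"];R=np.array(p["R"]);t=np.array(p["t"])
    d=np.c_[(uv[:,0]-K[0,2])/K[0,0],(uv[:,1]-K[1,2])/K[1,1],np.ones(len(uv))]@R
    c=-R.T@t
    return c+d*((z-c[2])/d[:,2])[:,None]
def proj(p,X):
    q=np.atleast_2d(X)@np.array(p["R"]).T+p["t"];q=q@p["mtx"].T;return q[:,:2]/q[:,2:]
def crop(p,x0,y0,x1,y1,f,name):
    im=p["image"][y0:y1,x0:x1,::-1];im=cv2.resize(im,None,fx=f,fy=f,interpolation=cv2.INTER_CUBIC)
    im=np.clip(im.astype(float)*1.6,0,255).astype('uint8')
    for u in range(x0,x1,10): cv2.line(im,((u-x0)*f,0),((u-x0)*f,8 if u%50 else 20),(0,255,255),1)
    for v in range(y0,y1,10): cv2.line(im,(0,(v-y0)*f),(8 if v%50 else 20,(v-y0)*f),(0,255,255),1)
    cv2.imwrite(f"pics/{name}.png",im)
E
python3 - <<'E'
from h import *
p=pickle.load(open("top0.pkl","rb"));crop(p,215,115,345,205,6,"c0")
print(cast(p,[(222,153),(334,138),(287,178),(289,174)],0))
im=p["image"].astype(int);print(im[180:200:4,282:296:2].tolist(), im[190,310])
E
```

```text
[[ 0.63776588  0.11615046  0.        ]
 [ 0.71506493 -0.25545754  0.        ]
 [ 0.56605643 -0.10473462  0.        ]
 [ 0.58011155 -0.11063905  0.        ]]
[[[46, 42, 36], [46, 42, 36], [45, 42, 35], [92, 88, 74], [109, 100, 83], [56, 52, 44], [51, 47, 40]], [[73, 67, 56], [48, 44, 37], [48, 44, 37], [50, 46, 40], [52, 48, 40], [78, 78, 65], [134, 139, 117]], [[135, 139, 117], [63, 61, 54], [135, 139, 118], [134, 139, 117], [126, 123, 108], [132, 137, 115], [78, 74, 63]], [[134, 139, 118], [135, 139, 119], [134, 139, 130], [134, 139, 129], [135, 139, 125], [134, 139, 135], [135, 139, 118]], [[135, 139, 118], [67, 65, 58], [134, 138, 118], [134, 139, 118], [127, 127, 111], [133, 137, 117], [135, 140, 119]]] [118 112 101]
```

View pics/c0.png

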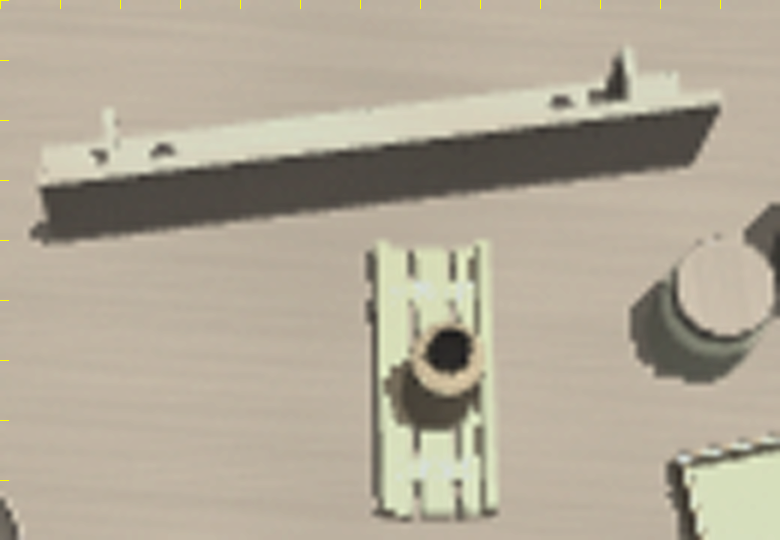

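The crop confirms the white rest, runners up, mid pixel (287,178), bottle cap at about (290,173), upstand foot line (223,155)–(330,142).

```bash
python3 - <<'E'
from h import *
p=pickle.load(open("top0.pkl","rb"))
f=cast(p,[(223.3,155),(330.5,142.2)],0);g=cast(p,[(221.7,145.8),(335,132.3)],.1)
print("foot",f,"top",g, np.linalg.norm(f[1]-f[0]),np.linalg.norm(g[1]-g[0]))
for a in(f,g):
    e=a[0]-a[1];print("yaw of upstand",np.arctan2(-e[0],e[1]),a.mean(0))
im=p["image"].astype(int);m=((im[:,:,1]>im[:,:,0]+1)&(im[:,:,1]>100)).astype('uint8');m[:150]=0;m[205:]=0;m[:,:272]=0;m[:,305:]=0
pts=cv2.findNonZero(m);w=cast(p,pts[:,0],.024)[:,:2]
rc=cv2.minAreaRect((w*1000).astype(np.float32));print(rc,cv2.boxPoints(rc))
for z,uv in((.104,(289.7,173.3)),(.114,(289.7,173.3))):print("cap",cast(p,[uv],z))
s=pickle.load(open("scene0.pkl","rb"))
crop(s,170,170,350,290,4,"c1")
E
```

```text
foot [[ 0.63111099  0.111263    0.        ]
 [ 0.69946174 -0.24416168  0.        ]] top [[ 0.62977423  0.10914201  0.1       ]
 [ 0.69733729 -0.24154504  0.1       ]] 0.361937184706608 0.3571360715174813
yaw of upstand 0.18998786800143871 [ 0.66528636 -0.06644934  0.        ]
yaw of upstand 0.1903271532806047 [ 0.66355576 -0.06620152  0.1       ]
((561.7232055664062, -103.49543762207031), (150.43263244628906, 60.80750274658203), 5.073949813842773) [[ 484.11267  -79.86307]
 [ 489.4906  -140.43228]
 [ 639.33374 -127.12781]
 [ 633.9558   -66.55859]]
cap [[ 0.55421487 -0.10618277  0.104     ]]
cap [[ 0.55148045 -0.10554366  0.114     ]]
```

View pics/c1.png

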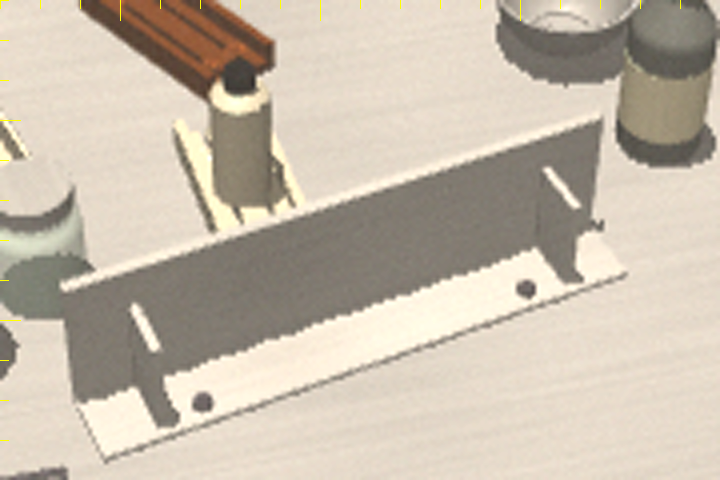

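```bash
cat >> h.py <<'E'
U0=np.array([.6645,-.0663]);A=.190;UR=np.array([[np.cos(A),-np.sin(A)],[np.sin(A),np.cos(A)]])
def w2u(w): return (np.atleast_2d(w)[:,:2]-U0)@UR
def u2w(u): return np.atleast_2d(u)@UR.T+U0
from scipy.spatial.transform import Rotation as Ro
def go(x,y,z,yaw,tilt=0):
    """shift in tool axes and turn to reach tool-down pose with tool x at yaw (mod pi); base = measured pose"""
    s=r.get_state();R0=Ro.from_quat(s["eef_rot"])
    d=R0.inv().apply(np.array([x,y,z])-s["tool_pos"])
    best=min(((R0.inv()*Ro.from_euler("z",yaw+k*np.pi)*Ro.from_euler("x",np.pi)).as_rotvec() for k in(-1,0,1)),key=np.linalg.norm)
    print("turn",best.round(3),"shift",d.round(4))
E
python3 - <<'E'
from h import *
p=pickle.load(open("top0.pkl","rb"))
for n,uv,z in(("jar top",(335,163),.09),("cup top",(357,154),.085),("dish",(343,205),.03),("bowl",(202,208),.05),("spray top",(191,159),.17),("brown1",(284,212),.02),("brown2",(306,254),.02),("bottle",(289.7,173.3),.114),("bottle",(289.7,173.3),.114)):
    w=cast(p,[uv],z);print(n,w.round(3),w2u(w).round(3))
print(u2w([[-.12,.11]]),w2u([[.5617,-.1035]]))
go(.5515,-.1055,.20,A); go(.5515,-.1055,.20,A+np.pi/2)
E
```

```text
jar top [[ 0.6   -0.246  0.09 ]] [[-0.097 -0.164]]
cup top [[ 0.636 -0.315  0.085]] [[-0.075 -0.239]]
dish [[ 0.481 -0.286  0.03 ]] [[-0.221 -0.181]]
bowl [[0.439 0.159 0.05 ]] [[-0.179  0.264]]
spray top [[0.56  0.188 0.17 ]] [[-0.054  0.27 ]]
brown1 [[ 0.448 -0.1    0.02 ]] [[-0.219  0.008]]
brown2 [[ 0.319 -0.176  0.02 ]] [[-0.36  -0.042]]
bottle [[ 0.551 -0.106  0.114]] [[-0.118 -0.017]]
bottle [[ 0.551 -0.106  0.114]] [[-0.118 -0.017]]
[[0.52588501 0.0190574 ]] [[-0.10797559 -0.01711586]]
turn [-1.000e-03  1.000e-03 -1.463e+00] shift [-0.3616 -0.4963  0.0465]
turn [0.    0.002 0.108] shift [-0.3616 -0.4963  0.0465]
```

```bash
T='[[0,0,0.108],[-0.36,-0.496,0.03],1]'; python3 -m pendant '[[[0,0,0.108],[-0.36,-0.496,0.03],1],[[0,0,0.108],[-0.36,-0.496,0.03],1],[[0,0,0.108],[-0.36,-0.496,0.03],1],[[0,0,0.108],[-0.36,-0.496,0.03],1],[[0,0,0.108],[-0.36,-0.496,0.03],1],[[0,0,0.108],[-0.36,-0.496,0.03],1],[[0,0,0.108],[-0.36,-0.496,0.03],1],[[0,0,0.108],[-0.36,-0.496,0.03],1],[[0,0,0.108],[-0.36,-0.496,0.03],1],[[0,0,0.108],[-0.36,-0.496,0.03],1]]' 8; python3 -c "
from h import *
go(.5515,-.1055,.21,A+np.pi/2)"
```

```text
clock: 1.1
tool_pos: [0.4845, -0.1967, 0.222]
eef_rot: [0.771, -0.637, -0.0, 0.0]
contact_force: [0.8, -0.1, 0.0]
opening: 1.002
turn [ 0.  0. -0.] shift [-0.0769 -0.083   0.012 ]
```

```bash
python3 -m pendant '[[[0,0,0],[-0.04,-0.043,0.01],1],[[0,0,0],[-0.077,-0.083,0.012],1],[[0,0,0],[-0.077,-0.083,0.012],1],[[0,0,0],[-0.077,-0.083,0.012],1],[[0,0,0],[-0.077,-0.083,0.05],1],[[0,0,0],[-0.077,-0.083,0.09],1],[[0,0,0],[-0.077,-0.083,0.12],1],[[0,0,0],[-0.077,-0.083,0.14],1],[[0,0,0],[-0.077,-0.083,0.153],1],[[0,0,0],[-0.077,-0.083,0.153],1]]'; python3 -c "
from h import *
s=r.get_state();print(s['tool_pos'])
go(.5515,-.1055,.069,A+np.pi/2)
p=shot('scene');crop(p,150,100,350,250,4,'c2')"
```

```text
clock: 2.1
tool_pos: [0.5488, -0.1091, 0.0681]
eef_rot: [0.77, -0.638, -0.001, 0.001]
contact_force: [-0.7, -0.5, 0.6]
opening: 1.0
[ 0.54877202 -0.10914368  0.06806825]
turn [ 0.004 -0.    -0.003] shift [-0.0031 -0.0034 -0.0009]
```

View pics/c2.png

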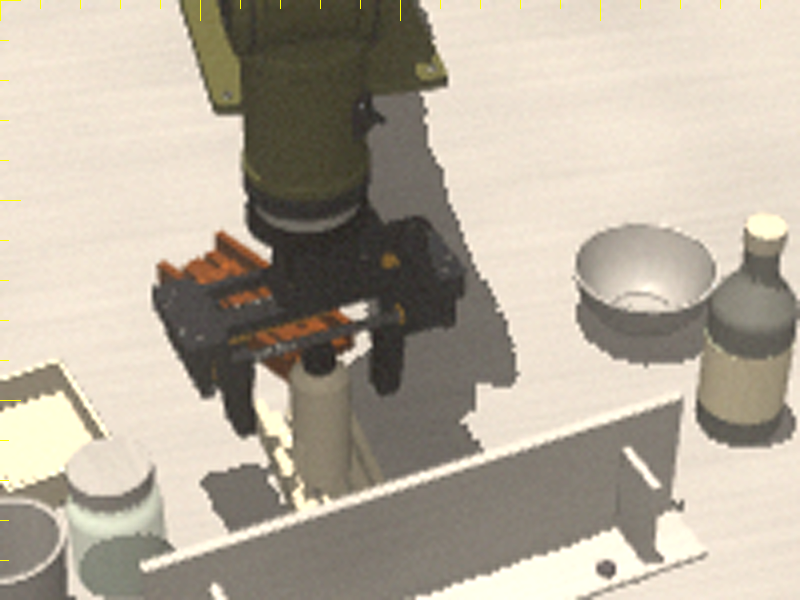

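Bottle stands between the fingers (about pixel (230,205)). Centre, grip and lift.

```bash
python3 -m pendant '[[[0,0,0],[-0.003,-0.003,0],1],[[0,0,0],[-0.003,-0.003,0],0.3],[[0,0,0],[-0.003,-0.003,0],0.3],[[0,0,0],[-0.003,-0.003,0],0.3],[[0,0,0],[-0.003,-0.003,0],0.3],[[0,0,0],[-0.003,-0.003,0],0.3],[[0,0,0],[-0.003,-0.003,-0.01],0.3],[[0,0,0],[-0.003,-0.003,-0.03],0.3],[[0,0,0],[-0.003,-0.003,-0.04],0.3],[[0,0,0],[-0.003,-0.003,-0.04],0.3]]' 15; python3 -c "
from h import *
go(*u2w([[-.14,.125]])[0],.105,A+np.pi/2)"
```

```text
clock: 3.15
tool_pos: [0.5541, -0.1039, 0.1109]
eef_rot: [0.771, -0.637, 0.001, -0.001]
contact_force: [0.3, -1.3, -2.1]
opening: 0.454
turn [-0.003 -0.001 -0.   ] shift [-0.1411  0.0246  0.0057]
```

```bash
python3 -m pendant '[[[0,0,0],[-0.03,0.005,0],0.3],[[0,0,0],[-0.07,0.012,0],0.3],[[0,0,0],[-0.11,0.02,0],0.3],[[0,0,0],[-0.135,0.024,0],0.3],[[0,0,0],[-0.141,0.025,0],0.3],[[0,0,0],[-0.141,0.025,0.01],0.3],[[0,0,0],[-0.141,0.025,0.025],0.3],[[0,0,0],[-0.141,0.025,0.035],0.3],[[0,0,0],[-0.141,0.025,0.042],0.3],[[0,0,0],[-0.141,0.025,0.042],0.3]]'; python3 -c "
from h import *
go(*u2w([[-.14,.125]])[0],.0585,A+np.pi/2)"
```

```text
clock: 4.15
tool_pos: [0.5032, 0.0265, 0.067]
eef_rot: [0.769, -0.639, 0.002, 0.001]
contact_force: [-0.2, -1.5, 1.7]
opening: 0.446
turn [-0.001 -0.003 -0.005] shift [-0.0034 -0.0009  0.0085]
```

```bash
python3 -m pendant '[[[0,0,0],[0,0,0.003],0.3],[[0,0,0],[0,0,0.006],0.3],[[0,0,0],[0,0,0.006],0.3]]';python3 -m pendant '[[[0,0,0],[0,0,0.002],0.3],[[0,0,0],[0,0,0.002],0.3]]'
```

```text
clock: 4.45
tool_pos: [0.504, 0.0268, 0.0626]
eef_rot: [0.77, -0.638, 0.003, -0.0]
contact_force: [0.6, -3.1, 16.6]
opening: 0.447
clock: 4.65
tool_pos: [0.5042, 0.0269, 0.0609]
eef_rot: [0.77, -0.638, 0.003, -0.001]
contact_force: [0.2, -4.1, 20.1]
opening: 0.444
```

```bash
python3 -m pendant '[[[0,0,0],[0,0,-0.003],0.45],[[0,0,0],[0,0,-0.003],0.6],[[0,0,0],[0,0,-0.003],0.8],[[0,0,0],[0,0,-0.003],1],[[0,0,0],[0,0,-0.003],1],[[0,0,0],[0,0,-0.03],1],[[0,0,0],[0,0,-0.07],1],[[0,0,0],[0,0,-0.11],1],[[0,0,0],[0,0,-0.13],1],[[0,0,0],[0,0,-0.13],1]]'; python3 - <<'E'
from h import *
p=shot('scene','s3');im=p["image"];
c=np.array([.5617,-.1035])+.043*np.array([np.cos(.0886),np.sin(.0886)]);print(c,w2u([c]))
go(*c,.15,.0886+np.pi/2); go(*c,.15,A+np.pi/2)
crop(p,150,100,350,250,4,'c3')
E
```

```text
clock: 5.65
tool_pos: [0.5036, 0.0303, 0.1918]
eef_rot: [0.771, -0.637, 0.002, -0.002]
contact_force: [-0.0, 0.3, -0.1]
opening: 1.0
[ 0.60453134 -0.09969518] [[-0.06519646 -0.0214686 ]]
turn [-0.003 -0.     0.101] shift [ 0.1468 -0.0755  0.0405]
turn [-0.003 -0.    -0.   ] shift [ 0.1468 -0.0755  0.0405]
```

View pics/c3.png

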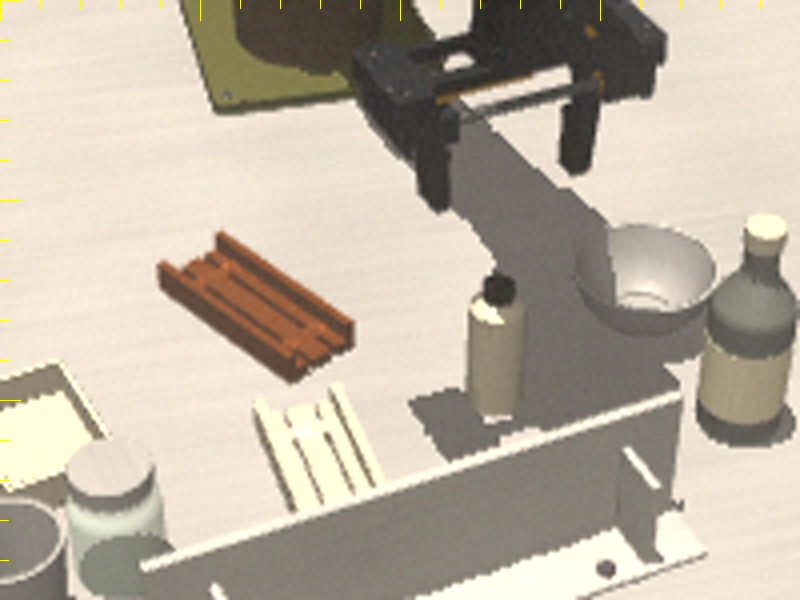

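Bottle stands upright at pixel (273,190); rest undisturbed at (230,215). Go to the rest's upstand-side end.

```bash
python3 -m pendant '[[[0,0,0.05],[0.045,-0.02,0],1],[[0,0,0.1],[0.09,-0.045,0],1],[[0,0,0.1],[0.13,-0.067,0.01],1],[[0,0,0.1],[0.147,-0.0755,0.03],1],[[0,0,0.1],[0.147,-0.0755,0.05],1],[[0,0,0.1],[0.147,-0.0755,0.08],1],[[0,0,0.1],[0.147,-0.0755,0.1],1],[[0,0,0.1],[0.147,-0.0755,0.12],1],[[0,0,0.1],[0.147,-0.0755,0.13],1],[[0,0,0.1],[0.147,-0.0755,0.13],1]]'; python3 -c "
from h import *
go(.6045,-.0997,.012,.0886+np.pi/2)"
```

```text
clock: 6.7
tool_pos: [0.6019, -0.0997, 0.0567]
eef_rot: [0.738, -0.675, -0.002, 0.001]
contact_force: [0.1, 0.1, 0.4]
opening: 1.001
turn [0.005 0.001 0.001] shift [ 0.0003 -0.0028  0.0447]
```

```bash
python3 -m pendant '[[[0,0,0],[0,0,0.02],1],[[0,0,0],[0,0,0.035],1],[[0,0,0],[0,0,0.044],1],[[0,0,0],[0,0,0.044],1],[[0,0,0],[0,0,0.044],0.5],[[0,0,0],[0,0,0.044],0.5],[[0,0,0],[0,0,0.044],0.5],[[0,0,0],[0,0,0.044],0.5],[[0,0,0],[0,0,0.044],0.5]]' 8
```

```text
clock: 7.6
tool_pos: [0.6043, -0.1002, 0.0159]
eef_rot: [0.738, -0.675, 0.001, -0.0]
contact_force: [-0.0, -0.5, 4.3]
opening: 0.698
```

```bash
python3 -m pendant '[[[0,0,0],[0,0,0],0.5],[[0,0,0],[0,0,0],0.5],[[0,0,0],[0,0.001,-0.015],0.5],[[0,0,0],[0,0.004,-0.03],0.5],[[0,0,0],[0,0.009,-0.045],0.5],[[0,0,0],[0,0.016,-0.059],0.5],[[0,0,0],[0,0.016,-0.059],0.5],[[0,0,0],[0,0.016,-0.059],0.5]]' 4; python3 - <<'E'
from h import *
p=shot('scene');q=shot('top')
crop(p,170,130,270,230,6,'a');crop(q,245,115,345,215,6,'b')
a=cv2.imread('pics/a.png');b=cv2.imread('pics/b.png');cv2.imwrite('pics/c4.png',cv2.resize(np.hstack([a,b]),(800,400)))
E
```

```text
clock: 8.4
tool_pos: [0.5883, -0.1017, 0.0751]
eef_rot: [0.738, -0.675, 0.001, -0.0]
contact_force: [0.6, 0.1, 0.1]
opening: 0.707
```

View pics/c4.png

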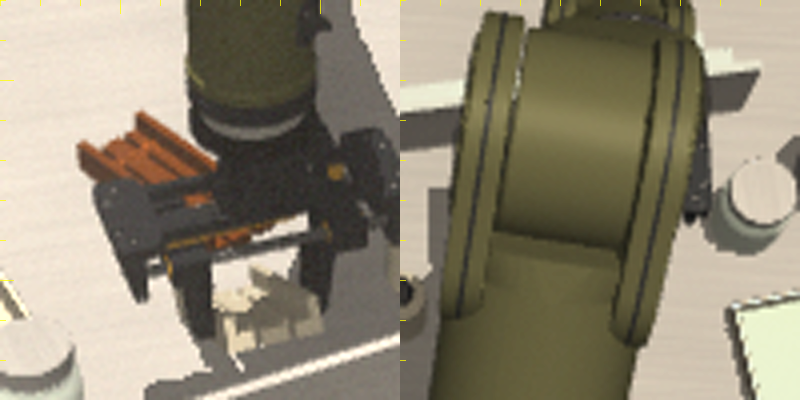

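```bash
python3 -m pendant '[[[0,0,0],[0,0.009,-0.013],0.5],[[0,0,0],[0,0.019,-0.025],0.5],[[0,0,0],[0,0.03,-0.035],0.5],[[0,0,0],[0,0.043,-0.044],0.5],[[0,0,0],[0,0.057,-0.05],0.5],[[0,0,0],[0,0.07,-0.055],0.5],[[0,0,0],[0,0.085,-0.058],0.5],[[0,0,0],[0,0.1,-0.06],0.5],[[0,0,0],[0,0.1,-0.06],0.5],[[0,0,0],[0,0.1,-0.06],0.5]]'; python3 - <<'E'
from h import *
p=shot('scene','s5')
crop(p,150,90,290,220,5,'c5')
E
```

```text
clock: 9.5
tool_pos: [0.4885, -0.1106, 0.135]
eef_rot: [0.738, -0.675, 0.001, -0.0]
contact_force: [0.3, 0.1, 0.3]
opening: 0.704
```

View pics/c5.png

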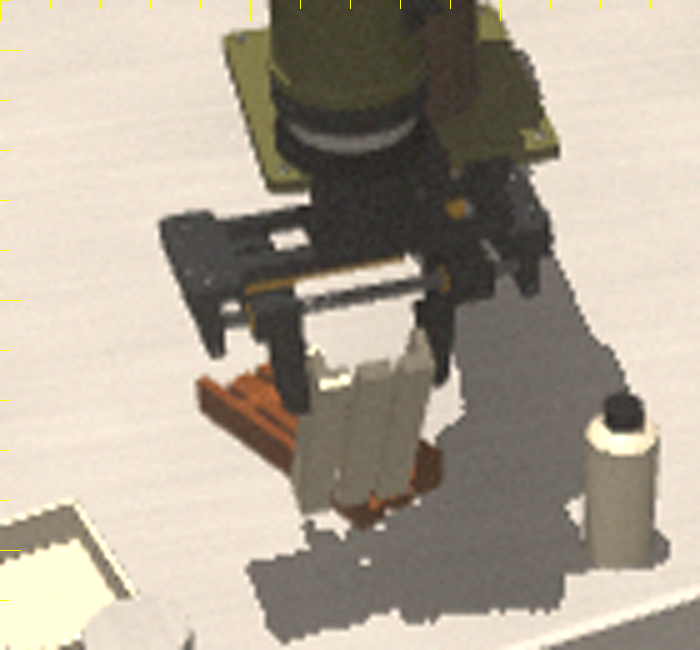

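Rest hangs on end, deck towards the upstand, foot near pixel (221,191); it looks not quite vertical. Estimate its lean.

```bash
python3 - <<'E'
from h import *
p=pickle.load(open("s5.pkl","rb"));s=r.get_state();t=s["tool_pos"]
print("seen TL(212.4,160) TR(235,156) BL(210,192.4) BR(232,190)")
yw=.0886;ex=np.array([np.cos(yw),np.sin(yw),0]);ey=np.array([-np.sin(yw),np.cos(yw),0]);ez=np.array([0,0,1])
for th in(60,70,80,90,100):
    a=np.radians(th);X=np.cos(a)*ex+np.sin(a)*ez;Z=-np.sin(a)*ex+np.cos(a)*ez
    c=[t+X*(x-.043)+ey*y-Z*.012 for x in(.075,-.075) for y in(-.031,.031)]
    print(th,proj(p,c).round(1).tolist(),"zfoot",round(min(k[2] for k in c),3))
E
```

```text
seen TL(212.4,160) TR(235,156) BL(210,192.4) BR(232,190)
60 [[213.1, 167.1], [236.3, 162.4], [208.1, 188.1], [229.1, 183.5]] zfoot 0.027
70 [[212.5, 164.9], [235.8, 160.2], [210.0, 194.2], [231.2, 189.5]] zfoot 0.02
80 [[212.0, 162.7], [235.2, 158.0], [212.0, 199.6], [233.3, 194.9]] zfoot 0.017
90 [[211.4, 160.7], [234.5, 156.0], [214.0, 204.3], [235.6, 199.4]] zfoot 0.017
100 [[210.7, 158.9], [233.9, 154.3], [216.0, 208.0], [237.8, 203.0]] zfoot 0.021
```

```bash
sed -i 's/\*Ro.from_euler("x",np.pi)).as_rotvec() for k in(-1,0,1))/*Ro.from_euler("x",np.pi+(tilt if k else -tilt))).as_rotvec() for k in(-1,0))/' h.py; python3 - <<'E'
from h import *
go(*u2w([[-.03,0.0]])[0],.137,A+np.pi/2,.35)
s=r.get_state();print(Ro.from_quat(s["eef_rot"]).as_matrix().round(2))
E
```

```text
turn [ 0.348 -0.018 -0.099] shift [-0.0253 -0.1489 -0.002 ]
[[ 0.09 -1.    0.  ]
 [-1.   -0.09 -0.  ]
 [ 0.   -0.   -1.  ]]
```

```bash
python3 -m pendant '[[[0.07,0,-0.02],[0,0,-0.01],0.5],[[0.14,-0.007,-0.04],[-0.005,-0.02,-0.01],0.5],[[0.21,-0.01,-0.06],[-0.01,-0.045,-0.01],0.5],[[0.28,-0.014,-0.08],[-0.015,-0.075,-0.01],0.5],[[0.348,-0.018,-0.099],[-0.018,-0.1,-0.01],0.5],[[0.348,-0.018,-0.099],[-0.022,-0.125,-0.01],0.5],[[0.348,-0.018,-0.099],[-0.025,-0.14,-0.008],0.5],[[0.348,-0.018,-0.099],[-0.025,-0.149,-0.005],0.5],[[0.348,-0.018,-0.099],[-0.025,-0.149,-0.002],0.5],[[0.348,-0.018,-0.099],[-0.025,-0.149,-0.002],0.5]]'; python3 - <<'E'
from h import *
s=r.get_state();print(w2u([s["tool_pos"]]))
p=shot('scene','s6')
crop(p,150,100,350,250,4,'c6')
E
```

```text
clock: 10.55
tool_pos: [0.6331, -0.0726, 0.1352]
eef_rot: [0.759, -0.628, 0.109, -0.133]
contact_force: [-0.4, 0.2, -1.5]
opening: 0.7
[[-0.03200386 -0.00021561]]
```

View pics/c6.png

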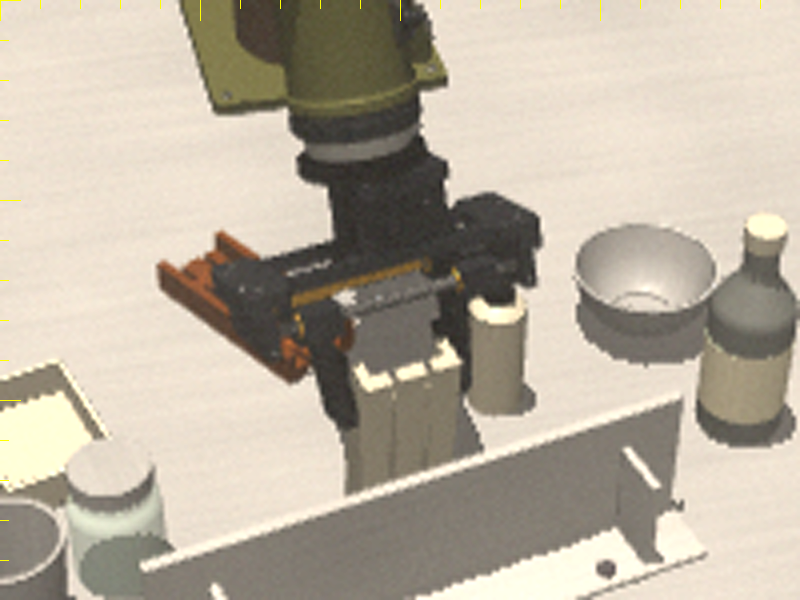

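```bash
python3 - <<'E'
from h import *
s=r.get_state();R0=Ro.from_quat(s["eef_rot"])
print("down",R0.inv().apply([0,0,-1]).round(3),"u-x",R0.inv().apply([np.cos(A),np.sin(A),0]).round(3))
E
python3 -m pendant '[[[0,0,0],[0,0.003,0.007],0.5],[[0,0,0],[0,0.005,0.012],0.5],[[0,0,0],[0,0.005,0.012],0.5]]'
```

```text
down [0.001 0.339 0.941] u-x [-0.001 -0.941  0.339]
clock: 10.9
tool_pos: [0.6327, -0.0724, 0.1221]
eef_rot: [0.759, -0.628, 0.109, -0.133]
contact_force: [-0.5, -0.1, -1.3]
opening: 0.708
```

Now down to contact and towards the face.

```bash
python3 -m pendant '[[[0,0,0],[0,0.002,0.004],0.5],[[0,0,0],[0,0.002,0.004],0.5]]'; python3 -m pendant '[[[0,0,0],[0,-0.005,0.002],0.5],[[0,0,0],[0,-0.010,0.004],0.5],[[0,0,0],[0,-0.014,0.005],0.5],[[0,0,0],[0,-0.014,0.005],0.5]]';  python3 -m pendant '[[[0,0,0],[0,-0.005,0.002],0.5],[[0,0,0],[0,-0.008,0.003],0.5],[[0,0,0],[0,-0.008,0.003],0.5],[[0,0,0],[0,-0.008,0.003],0.5]]'; python3 -c "
from h import *
print(w2u([r.get_state()['tool_pos']]))"
```

```text
clock: 11.1
tool_pos: [0.6328, -0.0724, 0.1182]
eef_rot: [0.759, -0.627, 0.11, -0.133]
contact_force: [0.1, -0.1, -2.0]
opening: 0.705
clock: 11.5
tool_pos: [0.6492, -0.0692, 0.1194]
eef_rot: [0.759, -0.627, 0.111, -0.134]
contact_force: [-0.1, -0.1, -1.4]
opening: 0.7
clock: 11.9
tool_pos: [0.6564, -0.068, 0.1188]
eef_rot: [0.759, -0.627, 0.11, -0.134]
contact_force: [-0.4, -0.3, -0.4]
opening: 0.702
[[-0.00827417 -0.0001525 ]]
```

```bash
for i in 1 2; do python3 -m pendant '[[[0,0,0],[0,-0.002,0.003],0.5],[[0,0,0],[0,-0.002,0.003],0.5],[[0,0,0],[0,-0.002,0.003],0.5]]'; done
```

```text
clock: 12.2
tool_pos: [0.659, -0.0676, 0.1165]
eef_rot: [0.759, -0.627, 0.11, -0.134]
contact_force: [-1.7, -0.3, -1.4]
opening: 0.702
clock: 12.5
tool_pos: [0.6623, -0.0669, 0.1145]
eef_rot: [0.759, -0.627, 0.11, -0.134]
contact_force: [-1.7, -0.8, -0.2]
opening: 0.698
```

```bash
python3 - <<'E'
from h import *
print(w2u([r.get_state()['tool_pos']]))
p=shot('scene','s7')
crop(p,190,130,310,250,5,'c7')
E
```

```text
[[-0.0023255 -0.0002036]]
```

View pics/c7.png

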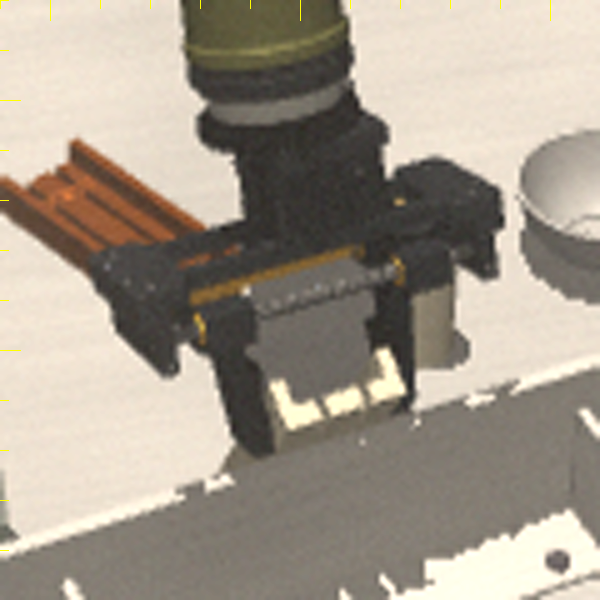

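```bash
python3 - <<'E'
from h import *
p=pickle.load(open("s7.pkl","rb"))
for z in(.14,.145,.15): print(z,w2u(cast(p,[(248,216.4),(271,209)],z)).round(3).tolist())
print(proj(p,np.c_[u2w([[0,-.03],[0,.03]]),[.1,.1]]))
E
python3 -m pendant '[[[0,0,0],[0,-0.003,0.003],0.5],[[0,0,0],[0,-0.003,0.003],0.5],[[0,0,0],[0,-0.003,0.003],0.5]]'
```

```text
0.14 [[0.029, -0.031], [0.029, 0.029]]
0.145 [[0.034, -0.033], [0.034, 0.026]]
0.15 [[0.039, -0.036], [0.038, 0.023]]
[[243.46911632 220.74131951]
 [265.82476473 213.6005237 ]]
clock: 12.85
tool_pos: [0.6663, -0.0661, 0.1128]
eef_rot: [0.759, -0.627, 0.111, -0.134]
contact_force: [-1.4, -2.0, -0.5]
opening: 0.707
```

```bash
python3 -m pendant '[[[0,0,0],[0,0.006,-0.01],0.5],[[0,0,0],[0,0.012,-0.022],0.5],[[0,0,0],[0,0.02,-0.032],0.5],[[0,0,0],[0,0.03,-0.038],0.5],[[0,0,0],[0,0.03,-0.038],0.5]]'; python3 - <<'E'
from h import *
s=r.get_state();print(s['q'].round(2),w2u([s['tool_pos']]))
E
```

```text
clock: 13.35
tool_pos: [0.6233, -0.0748, 0.139]
eef_rot: [0.759, -0.628, 0.11, -0.133]
contact_force: [0.1, -0.0, -1.9]
opening: 0.701
[ 0.19  0.76 -0.16  1.97  0.15  0.08 -1.44] [[-0.04210045 -0.00055274]]
```

```bash
python3 -m pendant '[[[-0.15,0,0],[0,0,0],0.5],[[-0.3,0,0],[0,0,0],0.5],[[-0.45,0,0],[0,0,0],0.5],[[-0.6,0,0],[0,0,0],0.5],[[-0.7,0,0],[0,0,0],0.5],[[-0.7,0,0],[0,0,-0.012],0.5],[[-0.7,0,0],[0,0,0],0.5],[[-0.7,0,0],[0,0,-0.012],0.5],[[-0.7,0,0],[0,0,0],0.5],[[-0.7,0,0],[0,0,0],0.5]]' 3; python3 -m pendant '[[[0.15,0,0],[0,0,0],0.5],[[0.3,0,0],[0,0,0],0.5],[[0.45,0,0],[0,0,0],0.5],[[0.6,0,0],[0,0,0],0.5],[[0.7,0,0],[0,0,0],0.5],[[0.7,0,0],[0,0,0],0.5]]'; python3 - <<'E'
from h import *
s=r.get_state();t=s['tool_pos'];print(w2u([t]))
p=shot('scene','s8');im=p["image"].astype(int)
crop(p,190,130,310,250,5,'c8')
U=lambda u,v,z:np.r_[u2w([[u,v]])[0],z]
ux,uy=w2u([t])[0]
for th in(60,70,80,90,100,110):
    a=np.radians(th);c,s_=np.cos(a),np.sin(a)
    pts=[U(ux+.032*c+k*s_,uy+v,t[2]+.032*s_-k*c) for k in(.012,-.012) for v in(-.031,.031)]
    print(th,proj(p,pts).round(1).tolist())
E
```

```text
clock: 14.35
tool_pos: [0.6247, -0.0741, 0.1375]
eef_rot: [0.759, -0.627, -0.112, 0.135]
contact_force: [-0.5, 0.5, -2.1]
opening: 0.703
clock: 14.95
tool_pos: [0.6207, -0.0756, 0.1376]
eef_rot: [0.759, -0.628, 0.109, -0.133]
contact_force: [-0.4, -0.2, -2.6]
opening: 0.703
[[-0.04480682 -0.00082749]]
60 [[239.4, 197.9], [263.1, 190.7], [235.8, 188.8], [259.4, 181.9]]
70 [[238.7, 195.5], [262.3, 188.4], [234.8, 187.2], [258.3, 180.3]]
80 [[237.8, 193.1], [261.5, 186.1], [233.8, 185.9], [257.3, 179.1]]
90 [[236.9, 190.9], [260.5, 184.0], [232.9, 185.0], [256.3, 178.2]]
100 [[235.9, 189.0], [259.5, 182.1], [232.0, 184.5], [255.3, 177.8]]
110 [[234.9, 187.3], [258.5, 180.5], [231.3, 184.5], [254.5, 177.8]]
```

View pics/c8.png

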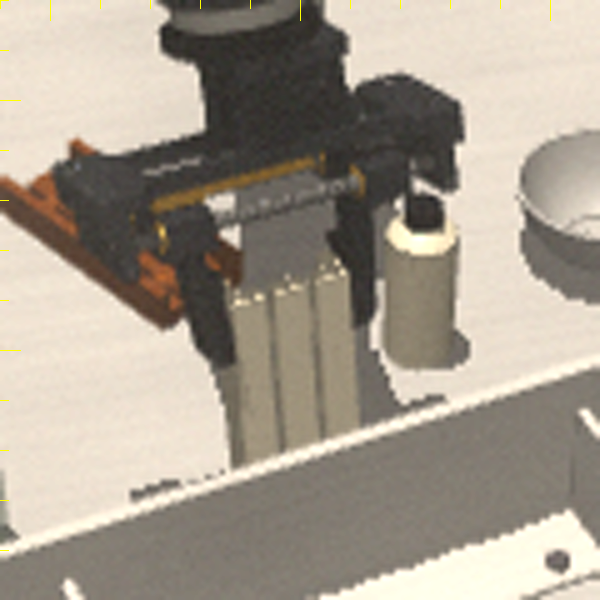

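Now ~93–97°: vertical, deck facing the upstand (slat top edge at (235.6,190)). Approach hovering, without pressing down.

```bash
python3 -m pendant '[[[0,0,0],[0,-0.004,0.01],0.5],[[0,0,0],[0,-0.01,0.017],0.5],[[0,0,0],[0,-0.015,0.019],0.5],[[0,0,0],[0,-0.015,0.019],0.5]]'; python3 -m pendant '[[[0,0,0],[0,-0.003,0.001],0.5],[[0,0,0],[0,-0.006,0.002],0.5],[[0,0,0],[0,-0.008,0.003],0.5],[[0,0,0],[0,-0.008,0.003],0.5]]';python3 -m pendant '[[[0,0,0],[0,-0.003,0.001],0.5],[[0,0,0],[0,-0.004,0.001],0.5],[[0,0,0],[0,-0.004,0.001],0.5]]'; python3 -c "
from h import *
print(w2u([r.get_state()['tool_pos']]))"
```

```text
clock: 15.4
tool_pos: [0.6475, -0.069, 0.1254]
eef_rot: [0.76, -0.627, 0.111, -0.135]
contact_force: [0.4, 0.8, -1.6]
opening: 0.705
clock: 15.8
tool_pos: [0.6544, -0.0683, 0.1255]
eef_rot: [0.759, -0.627, 0.11, -0.134]
contact_force: [0.3, -0.5, -1.6]
opening: 0.699
clock: 16.1
tool_pos: [0.658, -0.0677, 0.1259]
eef_rot: [0.759, -0.627, 0.11, -0.134]
contact_force: [-0.4, -0.3, -1.1]
opening: 0.705
[[-0.00661272 -0.00013513]]
```

```bash
python3 - <<'E'
from h import *
F=[]
for i in range(6):
    p=shot('scene','s9');F.append(r.get_state()['contact_force'])
print(np.mean(F,0).round(2))
crop(p,215,170,285,230,10,'c9')
im=p["image"].astype(int)
for u in(250,255,260,265): print(u,[(v,im[v,u,1]) for v in range(190,222)])
E
```

```text
[ 0.02  0.2  -1.48]
250 [(190, np.int64(67)), (191, np.int64(66)), (192, np.int64(66)), (193, np.int64(65)), (194, np.int64(66)), (195, np.int64(65)), (196, np.int64(68)), (197, np.int64(67)), (198, np.int64(67)), (199, np.int64(65)), (200, np.int64(64)), (201, np.int64(67)), (202, np.int64(67)), (203, np.int64(76)), (204, np.int64(91)), (205, np.int64(77)), (206, np.int64(75)), (207, np.int64(78)), (208, np.int64(76)), (209, np.int64(77)), (210, np.int64(76)), (211, np.int64(79)), (212, np.int64(76)), (213, np.int64(75)), (214, np.int64(75)), (215, np.int64(76)), (216, np.int64(72)), (217, np.int64(72)), (218, np.int64(73)), (219, np.int64(71)), (220, np.int64(95)), (221, np.int64(152))]
255 [(190, np.int64(67)), (191, np.int64(66)), (192, np.int64(69)), (193, np.int64(65)), (194, np.int64(67)), (195, np.int64(67)), (196, np.int64(68)), (197, np.int64(64)), (198, np.int64(65)), (199, np.int64(67)), (200, np.int64(96)), (201, np.int64(163)), (202, np.int64(155)), (203, np.int64(80)), (204, np.int64(78)), (205, np.int64(78)), (206, np.int64(75)), (207, np.int64(78)), (208, np.int64(77
[... 939 characters left out ...]
221, np.int64(75))]
265 [(190, np.int64(29)), (191, np.int64(32)), (192, np.int64(32)), (193, np.int64(31)), (194, np.int64(32)), (195, np.int64(44)), (196, np.int64(66)), (197, np.int64(97)), (198, np.int64(166)), (199, np.int64(154)), (200, np.int64(77)), (201, np.int64(78)), (202, np.int64(75)), (203, np.int64(79)), (204, np.int64(75)), (205, np.int64(78)), (206, np.int64(77)), (207, np.int64(76)), (208, np.int64(77)), (209, np.int64(79)), (210, np.int64(78)), (211, np.int64(77)), (212, np.int64(77)), (213, np.int64(78)), (214, np.int64(78)), (215, np.int64(92)), (216, np.int64(155)), (217, np.int64(113)), (218, np.int64(78)), (219, np.int64(79)), (220, np.int64(78)), (221, np.int64(75))]
```

```bash
python3 - <<'E'
from h import *
p=pickle.load(open("s9.pkl","rb"))
for z in(.145,.15,.155,.16): print(z,w2u(cast(p,[(255,203),(265,200)],z)).round(4).tolist())
print(w2u(cast(p,[(255,218),(265,215)],.1)))
t=r.get_state()['tool_pos'];ux,uy=w2u([t])[0]
for th in(75,85,95):
    a=np.radians(th);c,s=np.cos(a),np.sin(a);print(th,ux+.032*c+.012*s,t[2]+.032*s-.012*c)
E
```

```text
0.145 [[-0.0011, 0.0008], [-0.0008, 0.0271]]
0.15 [[0.0039, -0.0016], [0.0042, 0.0245]]
0.155 [[0.0089, -0.004], [0.0092, 0.022]]
0.16 [[0.0139, -0.0064], [0.0142, 0.0194]]
[[ 0.00299192 -0.00071299]
 [ 0.00363499  0.02597478]]
75 0.01323789422302672 0.15367037605782502
85 0.008107895009303244 0.15669893958376904
95 0.00252992747345312 0.15879067740971284
```

```bash
python3 -m pendant '[[[0,0,0],[0,-0.002,0.001],0.5],[[0,0,0],[0,-0.003,0.001],0.5],[[0,0,0],[0,-0.003,0.001],0.5],[[0,0,0],[0,-0.003,0.001],0.5]]'; python3 -m pendant '[[[0,0,0],[0,-0.003,0.001],0.5],[[0,0,0],[0,-0.003,0.001],0.5],[[0,0,0],[0,-0.003,0.001],0.5]]'; python3 - <<'E'
from h import *
F=[]
for i in range(4):
    p=shot('scene','s10');F.append(r.get_state()['contact_force'])
print(np.mean(F,0).round(2));t=r.get_state()['tool_pos'];ux,uy=w2u([t])[0];print(ux,t[2])
im=p["image"].astype(int)
for u in(255,265): print(u,im[195:224,u,1].tolist())
E
```

```text
clock: 16.8
tool_pos: [0.6611, -0.0671, 0.1259]
eef_rot: [0.759, -0.627, 0.11, -0.134]
contact_force: [-0.2, -0.3, -1.0]
opening: 0.702
clock: 17.1
tool_pos: [0.6647, -0.0663, 0.1261]
eef_rot: [0.759, -0.627, 0.11, -0.134]
contact_force: [-0.2, -0.0, -1.0]
opening: 0.706
[ 0.12  0.3  -1.78]
3.490925482201112e-05 0.1261630673339883
255 [68, 67, 67, 65, 66, 66, 66, 76, 124, 166, 166, 158, 73, 72, 72, 71, 74, 72, 71, 70, 71, 70, 72, 74, 76, 76, 76, 76, 75]
265 [81, 156, 80, 79, 99, 166, 165, 166, 156, 73, 72, 72, 73, 72, 70, 72, 72, 72, 74, 73, 74, 74, 76, 76, 78, 78, 75, 76, 76]
```

```bash
python3 -m pendant '[[[0,0,0],[0,0.02,-0.012],0.5],[[0,0,0],[0,0.04,-0.028],0.5],[[0,0,0],[0,0.05,-0.032],0.5],[[-0.15,0,0],[0,0.055,-0.034],0.5],[[-0.3,0,0],[0,0.055,-0.034],0.5],[[-0.45,0,0],[0,0.055,-0.034],0.5],[[-0.6,0,0],[0,0.055,-0.034],0.5],[[-0.75,0,0],[0,0.055,-0.034],0.5],[[-0.9,0,0],[0,0.055,-0.034],0.5],[[-0.9,0,0],[0,0.055,-0.034],0.5]]'; python3 -m pendant '[[[0,0,0],[0,0,-0.012],0.5],[[0,0,0],[0,0,0],0.5],[[0,0,0],[0,0,-0.012],0.5],[[0,0,0],[0,0,0],0.5],[[0.15,0,0],[0,0,0],0.5],[[0.3,0,0],[0,0,0],0.5],[[0.45,0,0],[0,0,0],0.5],[[0.6,0,0],[0,0,0],0.5],[[0.75,0,0],[0,0,0],0.5],[[0.9,0,0],[0,0,0],0.5]]'; cat > edge.py <<'E'
from h import *
s=r.get_state();t=s['tool_pos'];ux,uy=w2u([t])[0];print(ux,uy,t[2],s['opening'],s['q'][5],s['contact_force'].round(1))
p=shot('scene','s11');im=p["image"].astype(int)
U=lambda u,v,z:np.r_[u2w([[u,v]])[0],z]
for th in(70,80,90,100,110,120):
    a=np.radians(th);c,s_=np.cos(a),np.sin(a)
    q=proj(p,[U(ux+l*c+k*s_,uy,t[2]+l*s_-k*c) for l,k in((.032,.012),(.032,-.012))]).round(1).tolist();print(th,q)
u=int(round(q[0][0]))
for du in(-6,0,6):print(u+du,int(q[0][1])-10,im[int(q[0][1])-10:int(q[0][1])+25,u+du,1].tolist())
E
python3 edge.py
```

```text
clock: 18.3
tool_pos: [0.604, -0.0768, 0.1375]
eef_rot: [0.742, -0.612, -0.174, 0.21]
contact_force: [0.5, 1.1, -2.2]
opening: 0.704
clock: 19.3
tool_pos: [0.6033, -0.0785, 0.1398]
eef_rot: [0.763, -0.63, 0.093, -0.113]
contact_force: [0.5, 0.3, -3.4]
opening: 0.707
-0.06236865308473596 -0.0004253700156557306 0.13978164436364138 0.7072160820242149 0.13790974162991532 [ 0.5  0.3 -3.4]
70 [[247.7, 186.8], [243.8, 178.8]]
80 [[246.9, 184.5], [242.8, 177.6]]
90 [[245.9, 182.4], [241.9, 176.7]]
100 [[244.9, 180.5], [241.0, 176.3]]
110 [[243.9, 178.9], [240.2, 176.2]]
120 [[242.9, 177.7], [239.5, 176.6]]
237 167 [69, 65, 56, 67, 124, 133, 134, 135, 133, 136, 136, 126, 55, 37, 35, 36, 34, 37, 58, 70, 75, 85, 83, 84, 96, 92, 90, 92, 98, 96, 97, 97, 97, 97, 95]
243 167 [54, 45, 64, 63, 66, 65, 65, 64, 65, 65, 67, 64, 66, 66, 65, 68, 66, 69, 73, 79, 83, 82, 82, 81, 84, 96, 95, 95, 95, 92, 91, 84, 85, 85, 80]
249 167 [61, 66, 63, 65, 67, 66, 67, 66, 67, 66, 64, 65, 64, 65, 70, 68, 71, 70, 70, 68, 66, 66, 73, 84, 85, 89, 91, 84, 90, 89, 97, 95, 95, 94, 96]
```

```bash
python3 - <<'E'
from h import *
p=pickle.load(open("s11.pkl","rb"));im=p["image"].astype(int)
for v in range(186,226,4):print(v,[int(x) for x in im[v,222:274,1]])
t=r.get_state()['tool_pos'];ux,uy=w2u([t])[0]
U=lambda u,v,z:np.r_[u2w([[u,v]])[0],z]
for th in(70,80,90,100,110,120):
    a=np.radians(th);c,s_=np.cos(a),np.sin(a)
    print(th,proj(p,[U(ux+l*c+.012*s_,uy+y,t[2]+l*s_-.012*c) for l in(.032,-.118) for y in(-.031,.031)]).round(1).tolist())
E
```

```text
186 [56, 55, 45, 35, 38, 36, 35, 31, 36, 37, 50, 70, 70, 63, 70, 70, 69, 73, 67, 64, 78, 79, 81, 80, 80, 80, 78, 68, 70, 85, 85, 84, 82, 86, 94, 44, 34, 33, 37, 30, 49, 67, 69, 138, 116, 75, 81, 81, 83, 83, 83, 83]
190 [38, 38, 58, 44, 34, 35, 32, 34, 36, 36, 34, 51, 82, 82, 84, 84, 81, 83, 81, 65, 75, 81, 87, 91, 96, 86, 88, 84, 70, 95, 94, 92, 96, 96, 96, 66, 51, 50, 58, 64, 65, 67, 69, 128, 121, 76, 76, 83, 84, 83, 82, 84]
194 [41, 39, 44, 73, 91, 40, 33, 36, 36, 35, 36, 34, 65, 94, 97, 92, 95, 96, 95, 85, 69, 95, 96, 98, 96, 96, 96, 84, 67, 86, 93, 94, 97, 94, 97, 95, 69, 66, 67, 67, 67, 67, 139, 141, 101, 75, 78, 82, 82, 85, 85, 84]
198 [145, 146, 144, 144, 142, 141, 141, 144, 105, 63, 53, 63, 71, 82, 95, 97, 95, 96, 95, 80, 67, 84, 97, 97, 98, 98, 96, 95, 68, 79, 94, 95, 96, 96, 96, 96, 79, 65, 65, 67, 67, 66, 64, 136, 101, 78, 78, 81, 84, 83, 82, 82]
202 [142, 140, 139, 142, 140, 141, 140, 137, 136, 136, 74, 67, 67, 78, 83, 95, 98, 96, 97, 96, 65, 81, 96, 95, 96, 96, 96, 97, 79, 75, 91, 97, 95, 95, 96, 95, 88, 68, 66, 66, 67, 67, 67, 68, 67, 138, 112, 93, 86, 82, 80, 81]
206 [
[... 860 characters left out ...]
149, 131, 113, 79, 79, 77, 78, 79, 78, 77, 80, 77, 76, 74]
222 [136, 136, 143, 135, 135, 72, 73, 69, 68, 70, 70, 71, 67, 70, 71, 85, 102, 102, 108, 130, 130, 155, 154, 155, 149, 151, 147, 111, 109, 76, 76, 77, 77, 80, 78, 75, 78, 76, 78, 77, 77, 79, 75, 77, 79, 78, 78, 77, 75, 77, 74, 78]
70 [[234.7, 189.6], [258.2, 182.7], [228.0, 218.7], [249.4, 212.0]]
80 [[233.9, 187.3], [257.3, 180.4], [231.1, 224.5], [252.6, 217.6]]
90 [[233.0, 185.1], [256.4, 178.3], [234.2, 229.5], [255.9, 222.5]]
100 [[232.1, 183.2], [255.4, 176.5], [237.3, 233.6], [259.2, 226.4]]
110 [[231.1, 181.6], [254.4, 174.9], [240.4, 236.5], [262.5, 229.2]]
120 [[230.1, 180.3], [253.4, 173.7], [243.2, 238.2], [265.6, 230.7]]
```

Lean now about 100° (past vertical). Lower so the foot touches and carry the top back and down.

```bash
python3 -m pendant '[[[0,0,0],[0,-0.003,0.014],0.5],[[0,0,0],[0,-0.006,0.024],0.5],[[0,0,0],[0,-0.004,0.027],0.5],[[0,0,0],[0,0.004,0.025],0.5],[[0,0,0],[0,0.014,0.024],0.5],[[0,0,0],[0,0.024,0.024],0.5],[[0,0,0],[0,0.034,0.024],0.5],[[0,0,0],[0,0.044,0.026],0.5],[[0,0,0],[0,0.053,0.0275],0.5],[[0,0,0],[0,0.053,0.0275],0.5]]' 4; python3 - <<'E'
from h import *
t=r.get_state()['tool_pos'];ux,uy=w2u([t])[0];print(ux,uy)
p=shot('scene','s12');crop(p,190,120,290,240,5,'c12')
U=lambda u,v,z:np.r_[u2w([[u,v]])[0],z]
for th in(80,100,120,130,140):
    a=np.radians(th);c,s_=np.cos(a),np.sin(a)
    print(th,proj(p,[U(ux+l*c+.012*s_,uy+y,t[2]+l*s_-.012*c) for l in(.032,-.118) for y in(-.031,.031)]).round(1).tolist())
im=p["image"].astype(int)
for v in range(186,226,4):print(v,[int(x) for x in im[v,210:274,1]])
E
```

```text
clock: 20.35
tool_pos: [0.5673, -0.0865, 0.1036]
eef_rot: [0.764, -0.63, 0.085, -0.106]
contact_force: [-1.5, 0.7, 3.7]
opening: 0.703
-0.09930375249949007 -0.0014529787532414767
80 [[229.0, 190.5], [251.7, 183.9], [226.7, 226.3], [247.5, 219.6]]
100 [[227.2, 186.6], [249.8, 180.0], [232.6, 235.1], [253.8, 228.1]]
120 [[225.4, 183.8], [247.9, 177.3], [238.1, 239.6], [259.9, 232.4]]
130 [[224.5, 182.9], [246.9, 176.5], [240.5, 240.0], [262.6, 232.6]]
140 [[223.7, 182.4], [246.1, 176.0], [242.6, 239.0], [264.9, 231.5]]
186 [54, 42, 41, 41, 44, 42, 41, 47, 39, 40, 37, 38, 37, 35, 35, 36, 43, 73, 85, 85, 85, 84, 86, 86, 85, 72, 83, 85, 86, 84, 83, 89, 87, 75, 74, 107, 110, 88, 89, 108, 111, 36, 33, 32, 34, 43, 67, 69, 66, 67, 81, 66, 67, 70, 67, 69, 66, 64, 70, 76, 83, 84, 85, 81]
190 [142, 141, 142, 142, 98, 60, 43, 38, 42, 38, 34, 34, 35, 38, 34, 38, 33, 67, 84, 87, 109, 95, 89, 89, 99, 76, 84, 110, 108, 108, 109, 110, 108, 79, 66, 108, 110, 108, 109, 108, 109, 70, 34, 31, 36, 52, 66, 67, 66, 139, 140, 139, 140, 139, 140, 139, 121, 69, 70, 74, 78, 80, 82, 83]
194 [142, 142, 144, 144, 1
[... 1611 characters left out ...]
108, 108, 108, 84, 77, 109, 110, 111, 109, 109, 108, 89, 68, 69, 67, 68, 70, 68, 69, 76, 76, 90, 120, 120, 156, 157, 159, 152, 151, 149]
218 [69, 71, 71, 71, 71, 71, 71, 71, 70, 71, 70, 70, 70, 71, 71, 70, 67, 69, 70, 70, 82, 76, 76, 108, 111, 108, 109, 110, 110, 91, 78, 92, 108, 109, 109, 110, 110, 98, 100, 90, 110, 113, 120, 128, 137, 158, 158, 159, 153, 152, 150, 129, 113, 78, 80, 77, 77, 79, 76, 78, 78, 79, 78, 76]
222 [89, 70, 70, 70, 69, 71, 70, 71, 69, 70, 70, 72, 69, 70, 71, 70, 73, 69, 72, 71, 70, 67, 77, 91, 109, 110, 109, 110, 111, 113, 117, 127, 136, 154, 155, 156, 150, 152, 146, 113, 111, 76, 78, 76, 78, 77, 78, 78, 77, 76, 77, 77, 76, 77, 78, 76, 77, 79, 79, 76, 75, 75, 78, 76]
```

```bash
python3 -m pendant '[[[0,0,0],[0,0.008,0.01],0.5],[[0,0,0],[0,0.012,0.015],0.5],[[0,0,0],[0,0.016,0.02],0.5],[[0,0,0],[0,0.0195,0.025],0.5],[[0,0,0],[0,0.0235,0.03],0.5],[[0,0,0],[0,0.0235,0.03],0.5]]';python3 -m pendant '[[[0,0,0],[0,0.004,0.005],0.5],[[0,0,0],[0,0.008,0.01],0.5],[[0,0,0],[0,0.0105,0.015],0.5],[[0,0,0],[0,0.013,0.019],0.5],[[0,0,0],[0,0.0155,0.0225],0.5],[[0,0,0],[0,0.0175,0.0255],0.5],[[0,0,0],[0,0.0175,0.0255],0.5]]'; python3 -c "
from h import *
print(w2u([r.get_state()['tool_pos']]));shot('scene','s13')"
```

```text
clock: 21.0
tool_pos: [0.565, -0.095, 0.0777]
eef_rot: [0.765, -0.632, 0.075, -0.1]
contact_force: [-0.1, -0.2, -1.6]
opening: 0.702
clock: 21.7
tool_pos: [0.5645, -0.1, 0.0572]
eef_rot: [0.767, -0.631, 0.066, -0.096]
contact_force: [0.1, -0.3, -1.2]
opening: 0.706
[[-0.10457451 -0.01416294]]
```

```bash
python3 -c "
from h import *
print(r.get_state()['q'].round(3))
go(*u2w([[-.115,-.01]])[0],.05,A+np.pi/2)
go(*u2w([[-.115,-.01]])[0],.05,A+np.pi/2,.1)"
```

```text
[ 0.26   0.885 -0.184  2.047  1.44   0.043 -2.654]
turn [-0.233  0.021  0.004] shift [-0.004   0.0119  0.0049]
turn [-0.133  0.021  0.003] shift [-0.004   0.0119  0.0049]
```

```bash
python3 -m pendant '[[[-0.03,0,0],[0,0,0],0.5],[[-0.06,0.005,0],[0,0,0],0.5],[[-0.09,0.01,0],[0,0,0],0.5],[[-0.12,0.015,0],[0,0,0],0.5],[[-0.15,0.02,0],[0,0.003,0],0.5],[[-0.15,0.02,0],[0,0.003,0],0.5]]';  python3 -c "
from h import *
s=r.get_state();print(s['q'].round(3),w2u([s['tool_pos']]))
go(*u2w([[-.115,-.01]])[0],.05,A+np.pi/2)"
```

```text
clock: 22.35
tool_pos: [0.5622, -0.1002, 0.057]
eef_rot: [0.771, -0.635, 0.026, -0.033]
contact_force: [0.3, 1.1, -0.8]
opening: 0.702
[ 0.418  0.937 -0.528  1.921  1.002  0.471 -2.207] [[-0.10686615 -0.01396367]]
turn [-0.084  0.001  0.003] shift [-0.004   0.0087  0.0063]
```

```bash
python3 -m pendant '[[[-0.04,0,0],[-0.001,0.004,0.006],0.5],[[-0.08,0,0],[-0.002,0.009,0.01],0.5],[[-0.08,0,0],[-0.002,0.011,0.016],0.5],[[-0.08,0,0],[-0.002,0.013,0.022],0.5],[[-0.08,0,0],[-0.002,0.014,0.028],0.5],[[-0.08,0,0],[-0.002,0.016,0.034],0.5],[[-0.08,0,0],[-0.002,0.016,0.034],0.5]]';  python3 -c "
from h import *
s=r.get_state();print(s['q'].round(3),w2u([s['tool_pos']]))
p=shot('scene','s14');crop(p,180,120,300,230,6,'c14')"
```

```text
clock: 23.05
tool_pos: [0.5475, -0.1011, 0.0209]
eef_rot: [0.772, -0.635, 0.0, -0.001]
contact_force: [0.0, 0.6, -1.4]
opening: 0.698
[ 0.398  1.005 -0.515  1.893  0.986  0.521 -2.191] [[-0.12149379 -0.01210863]]
```

View pics/c14.png

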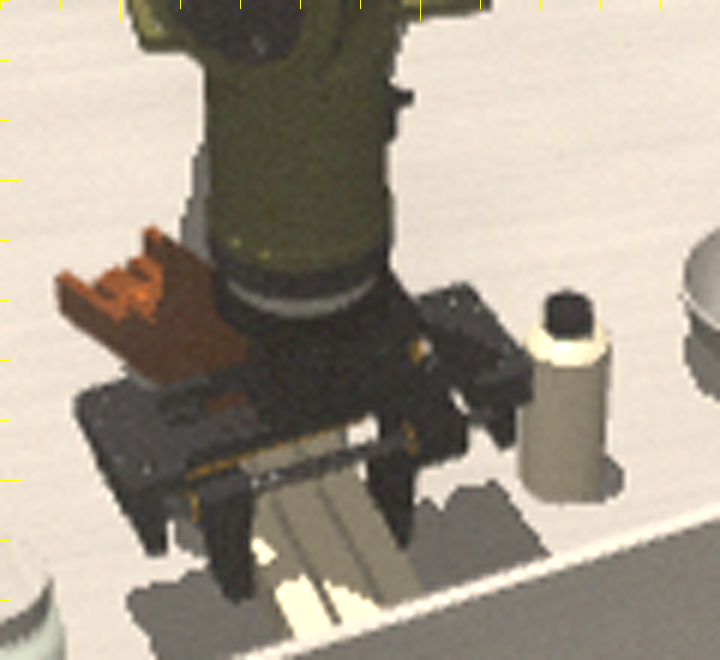

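Rest is deck-up, almost flat, far end at the upstand; bottle untouched at (275,190). Lower the last bit.

```bash
python3 -m pendant '[[[0,0,0],[0,0,0.003],0.5],[[0,0,0],[0,0,0.006],0.5],[[0,0,0],[0,0,0.008],0.5],[[0,0,0],[0,0,0.008],0.5]]'; python3 -m pendant '[[[0,0,0],[0,-0.002,0.001],0.5],[[0,0,0],[0,-0.004,0.002],0.5],[[0,0,0],[0,-0.004,0.002],0.5]]'; python3 -c "
from h import *
s=r.get_state();print(w2u([s['tool_pos']]))"
```

```text
clock: 23.5
tool_pos: [0.5484, -0.101, 0.0135]
eef_rot: [0.772, -0.636, 0.001, -0.001]
contact_force: [-0.2, -0.2, -0.9]
opening: 0.703
clock: 23.8
tool_pos: [0.5528, -0.1, 0.0117]
eef_rot: [0.772, -0.636, 0.001, -0.002]
contact_force: [0.8, -0.3, -0.9]
opening: 0.704
[[-0.11601843 -0.01197878]]
```

```bash
python3 -m pendant '[[[0,0,0],[0,0,0],0.76],[[0,0,0],[0,0,0],0.8],[[0,0,0],[0,0,0],0.8],[[0,0,0],[0,0,0],0.8],[[0,0,0],[0,0,0],0.5],[[0,0,0],[0,0,0],0.5],[[0,0,0],[0,0,0],0.5],[[0,0,0],[0,0,0],0.5]]' 8; python3 -m pendant '[[[0,0,0],[0,-0.002,0],0.5],[[0,0,0],[0,-0.004,0],0.5],[[0,0,0],[0,-0.006,0],0.5],[[0,0,0],[0,-0.006,0],0.5]]'; python3 -c "
from h import *
s=r.get_state();print(w2u([s['tool_pos']]))"
```

```text
clock: 24.6
tool_pos: [0.5523, -0.1002, 0.0118]
eef_rot: [0.772, -0.636, 0.001, -0.001]
contact_force: [0.2, -0.3, 0.5]
opening: 0.701
clock: 25.0
tool_pos: [0.5587, -0.0989, 0.0118]
eef_rot: [0.772, -0.636, 0.001, -0.002]
contact_force: [-0.1, 0.6, 1.4]
opening: 0.704
[[-0.11007314 -0.0120587 ]]
```

```bash
for i in 1 2 3; do python3 -m pendant '[[[0,0,0],[0,-0.002,0],0.5],[[0,0,0],[0,-0.004,0],0.5],[[0,0,0],[0,-0.004,0],0.5]]' | sed -n '2p;4p'; done
```

```text
tool_pos: [0.5626, -0.0982, 0.0118]
contact_force: [-0.8, 0.1, 1.4]
tool_pos: [0.5666, -0.0973, 0.0118]
contact_force: [-0.0, -0.7, 0.8]
tool_pos: [0.5705, -0.0966, 0.0118]
contact_force: [0.0, 0.3, 1.4]
```

```bash
python3 -m pendant '[[[0,0,0],[0,0,0],0.8],[[0,0,0],[0,0,0],1],[[0,0,0],[0,0,0],1],[[0,0,0],[0,0,-0.03],1],[[0,0,0],[0,0,-0.08],1],[[0,0,0],[0,0,-0.13],1],[[0,0,0],[0,0,-0.18],1],[[0,0,0],[-0.02,0.05,-0.19],1],[[0,0,0],[-0.04,0.1,-0.19],1],[[0,0,0],[-0.06,0.13,-0.19],1]]'; python3 - <<'E'
from h import *
s=r.get_state();print(s['q'].round(2))
p=shot('scene','s15');q=shot('top','t15')
for n,c,m0 in(("s",p,None),("t",q,None)):
    im=c["image"].astype(int);m=((im[:,:,1]>im[:,:,0]-2)&(im[:,:,1]>120)).astype('uint8')
    print(n,proj(c,np.c_[u2w([[-.15,-.043],[-.15,.019],[0,-.043],[0,.019]]),[.024]*4]).round(1).tolist(), m.sum())
    k,l,st,ce=cv2.connectedComponentsWithStats(m)
    print([(st[i].tolist()) for i in range(1,k) if st[i,4]>40])
E
```

```text
clock: 26.9
tool_pos: [0.428, -0.0636, 0.2019]
eef_rot: [0.771, -0.636, 0.001, -0.001]
contact_force: [0.4, -0.3, 0.0]
opening: 1.002
[ 0.52  0.62 -0.76  2.16  0.73  0.64 -2.13]
s [[216.7, 207.3], [237.7, 200.9], [238.9, 244.2], [261.3, 236.6]] 163
[[167, 222, 23, 12, 113]]
t [[296.8, 189.0], [277.8, 191.3], [290.3, 145.0], [271.7, 147.2]] 590
[[308, 123, 20, 12, 76], [243, 133, 39, 8, 144], [272, 147, 20, 16, 157], [187, 154, 9, 8, 41]]
```

```bash
python3 -c "
from h import *
go(.504,.027,.17,A+np.pi/2)"
```

```text
turn [ 0.006 -0.001  0.009] shift [-0.0716 -0.098   0.0307]
```

```bash
python3 -m pendant '[[[0,0,0],[-0.035,-0.03,0],1],[[0,0,0],[-0.06,-0.065,0.01],1],[[0,0,0],[-0.072,-0.09,0.02],1],[[0,0,0],[-0.072,-0.098,0.02],1],[[0,0,0],[-0.072,-0.098,0.02],1],[[0,0,0],[-0.072,-0.098,0.02],1]]'; python3 - <<'E'
from h import *
s=r.get_state();print(s['tool_pos'])
q=shot('top','t16');p=shot('scene','s16')
im=q["image"].astype(int)
m=((im[:,:,1]>im[:,:,0]+1)&(im[:,:,1]>90)).astype('uint8');m[:,:265]=0;m[:,305:]=0;m[:135]=0;m[200:]=0
pts=cv2.findNonZero(m);print(len(pts));w=cast(q,pts[:,0],.024)
u=(w2u(w)*1000).astype(np.float32);rc=cv2.minAreaRect(u);print(rc,u.min(0),u.max(0))
print(cv2.boxPoints(rc))
for v in range(140,196,6):print(v,[int(x) for x in im[v,262:306,1]])
E
```

```text
clock: 27.6
tool_pos: [0.5119, 0.025, 0.1817]
eef_rot: [0.772, -0.636, 0.001, -0.0]
contact_force: [-0.6, 0.3, -0.3]
opening: 1.0
[0.51186321 0.0250185  0.1816737 ]
8
((-147.79144287109375, 14.820084571838379), (6.4427971839904785, 9.91533088684082), 82.8787612915039) [-153.11021    12.238133] [-142.48589    18.631231]
[[-153.11021    12.238134]
 [-143.27138    11.008938]
 [-142.47267    17.402035]
 [-152.31151    18.631231]]
140 [54, 54, 55, 55, 54, 54, 54, 54, 53, 53, 53, 53, 53, 53, 52, 52, 52, 51, 51, 51, 48, 40, 30, 31, 30, 36, 35, 37, 40, 51, 67, 46, 38, 38, 39, 37, 48, 52, 54, 55, 55, 54, 54, 55]
146 [54, 53, 55, 54, 54, 53, 54, 53, 53, 53, 54, 53, 47, 33, 31, 36, 37, 37, 38, 38, 37, 39, 40, 42, 43, 43, 45, 45, 45, 46, 45, 45, 46, 46, 45, 46, 46, 46, 46, 46, 46, 46, 46, 46]
152 [50, 51, 51, 51, 52, 51, 52, 52, 35, 30, 36, 59, 44, 36, 34, 33, 34, 34, 41, 42, 43, 45, 46, 47, 48, 50, 51, 52, 52, 53, 54, 55, 55, 54, 54, 54, 52, 51, 51, 49, 49, 49, 50, 48]
158 [46, 47, 47, 49, 49, 35, 30, 28, 39, 34, 37, 37, 36, 37, 38, 38, 39, 39, 40, 41, 41, 41, 43, 43, 43, 45, 46, 46, 47, 48, 49
[... 469 characters left out ...]
30, 33, 36, 41, 41, 41, 42, 41, 41, 42, 42, 42, 32, 33, 32, 33, 41, 43, 44, 43, 39, 28, 26, 26, 26, 26, 26, 26, 27, 26, 25, 27]
182 [69, 69, 68, 84, 68, 85, 87, 85, 108, 109, 133, 90, 49, 28, 30, 36, 41, 40, 39, 40, 41, 32, 32, 33, 33, 32, 34, 43, 33, 40, 39, 23, 37, 50, 40, 35, 28, 26, 25, 26, 25, 26, 26, 26]
188 [68, 68, 67, 79, 130, 132, 133, 133, 133, 133, 133, 133, 133, 134, 75, 105, 52, 33, 30, 31, 30, 32, 32, 31, 30, 47, 44, 34, 44, 39, 27, 26, 27, 26, 25, 27, 24, 25, 26, 25, 26, 26, 27, 26]
194 [68, 68, 68, 69, 131, 133, 133, 134, 135, 135, 134, 134, 134, 134, 134, 83, 100, 103, 134, 135, 113, 64, 36, 43, 44, 45, 45, 44, 33, 42, 27, 26, 26, 26, 26, 25, 26, 28, 26, 26, 27, 26, 26, 26]
```

```bash
python3 - <<'E'
from h import *
q=pickle.load(open("t16.pkl","rb"));im=q["image"].astype(int)
for v in range(184,214,2):print(v,[int(x) for x in im[v,262:300,1]])
q2=pickle.load(open("t15.pkl","rb"));im=q2["image"].astype(int)
print("t15")
for v in range(138,168,2):print(v,[int(x) for x in im[v,264:300,1]])
E
```

```text
184 [69, 68, 68, 130, 132, 133, 132, 133, 133, 134, 134, 134, 134, 74, 35, 31, 37, 39, 39, 39, 32, 33, 32, 32, 32, 31, 48, 44, 36, 44, 32, 27, 25, 29, 27, 26, 27, 27]
186 [69, 69, 69, 132, 135, 134, 135, 136, 135, 136, 135, 136, 135, 135, 68, 32, 33, 39, 40, 31, 31, 31, 31, 32, 32, 37, 44, 44, 35, 41, 27, 27, 27, 28, 26, 25, 27, 27]
188 [68, 68, 67, 79, 130, 132, 133, 133, 133, 133, 133, 133, 133, 134, 75, 105, 52, 33, 30, 31, 30, 32, 32, 31, 30, 47, 44, 34, 44, 39, 27, 26, 27, 26, 25, 27, 24, 25]
190 [68, 67, 67, 128, 131, 131, 131, 131, 130, 131, 132, 132, 132, 133, 75, 80, 164, 95, 35, 30, 30, 31, 32, 30, 40, 44, 43, 44, 41, 38, 27, 26, 27, 26, 27, 25, 26, 26]
192 [70, 69, 68, 68, 131, 133, 133, 133, 133, 133, 133, 133, 133, 134, 133, 67, 156, 159, 105, 41, 30, 30, 29, 29, 43, 44, 44, 44, 38, 33, 26, 26, 26, 27, 27, 25, 27, 25]
194 [68, 68, 68, 69, 131, 133, 133, 134, 135, 135, 134, 134, 134, 134, 134, 83, 100, 103, 134, 135, 113, 64, 36, 43, 44, 45, 45, 44, 33, 42, 27, 26, 26, 26, 26, 25, 26, 28]
196 [81, 80, 81, 80, 130, 134, 134, 133, 133, 133, 133, 133, 133, 133, 134, 133, 133
[... 3283 characters left out ...]
, 53, 54, 54, 69, 115, 137, 134, 136, 136, 136, 136, 136, 136]
160 [132, 132, 132, 132, 132, 131, 131, 131, 74, 106, 164, 167, 75, 31, 29, 28, 36, 49, 52, 54, 54, 54, 51, 39, 35, 46, 52, 53, 54, 55, 71, 108, 131, 135, 138, 139]
162 [133, 132, 131, 131, 132, 132, 131, 132, 127, 83, 157, 100, 48, 48, 50, 52, 47, 36, 29, 29, 44, 51, 53, 54, 54, 54, 48, 38, 37, 45, 54, 59, 59, 64, 89, 131]
164 [133, 133, 132, 132, 133, 132, 133, 129, 67, 47, 45, 49, 51, 54, 56, 59, 62, 62, 63, 53, 35, 28, 27, 37, 48, 52, 54, 54, 57, 59, 45, 42, 54, 63, 66, 67]
166 [133, 132, 132, 132, 132, 128, 83, 46, 46, 50, 53, 56, 57, 60, 62, 63, 64, 66, 66, 68, 68, 59, 57, 57, 57, 46, 33, 48, 59, 62, 65, 66, 59, 42, 50, 66]
```

```bash
python3 - <<'E'
from h import *
q=pickle.load(open("t16.pkl","rb"))
a=w2u(cast(q,[(272,147.6),(278,147),(286,146.5),(271.3,152),(273.2,162),(277.3,190),(277.6,193.5)],.024));print((a*1000).round(1))
e=a[5]-a[3];print("yaw rel",np.arctan2(e[1],e[0])+np.pi)
# scene: near-left corner of deck etc, bottle
p=pickle.load(open("s16.pkl","rb"));im=p["image"].astype(int)
print(proj(p,np.c_[u2w([[-.15,-.043],[-.15,.019]]),[.024]*2]))
for v in range(196,222,2):print(v,[int(x) for x in im[v,206:262,1]])
E
```

```text
[[  -1.5   18.1]
 [  -1.9   -1.8]
 [  -3.5  -28.2]
 [ -16.2   22.3]
 [ -50.8   20.7]
 [-145.5   20. ]
 [-157.1   20.6]]
yaw rel 0.018272555767722132
[[216.65824881 207.29304336]
 [237.6548721  200.9307424 ]]
196 [146, 147, 145, 146, 146, 146, 146, 144, 146, 146, 145, 145, 146, 143, 144, 145, 119, 145, 145, 147, 146, 145, 146, 145, 146, 146, 145, 146, 146, 146, 146, 145, 145, 145, 144, 143, 144, 144, 144, 141, 143, 144, 142, 143, 144, 142, 142, 143, 146, 89, 84, 85, 88, 71, 70, 71]
198 [145, 147, 147, 147, 146, 147, 148, 148, 148, 149, 149, 149, 148, 149, 150, 150, 149, 149, 149, 148, 148, 148, 147, 146, 147, 145, 144, 144, 144, 142, 144, 142, 143, 144, 141, 141, 141, 145, 142, 144, 144, 143, 144, 143, 142, 142, 142, 139, 143, 140, 139, 138, 140, 141, 134, 132]
200 [148, 149, 150, 148, 149, 149, 149, 149, 147, 149, 147, 146, 147, 146, 147, 145, 147, 147, 145, 144, 145, 145, 147, 143, 143, 143, 143, 144, 145, 147, 148, 147, 143, 141, 140, 140, 140, 139, 140, 138, 139, 138, 138, 140, 139, 139, 131, 133, 130, 133, 135, 72, 71, 69, 69, 67]
202 [146, 147, 146, 146, 148, 146, 146, 146, 147,
[... 2003 characters left out ...]
162, 168, 167, 168, 169, 167, 168, 88, 81, 159, 167, 165, 167, 168, 168, 166, 151, 144, 145, 145, 147, 145, 146, 143, 144, 145, 145, 95, 121, 142]
218 [145, 147, 146, 145, 148, 149, 148, 148, 149, 150, 150, 150, 149, 150, 90, 83, 81, 113, 162, 169, 168, 168, 167, 167, 166, 89, 72, 161, 167, 167, 167, 168, 167, 168, 130, 82, 116, 166, 168, 167, 166, 167, 168, 156, 145, 146, 146, 151, 155, 163, 162, 162, 158, 157, 154, 135]
220 [147, 148, 148, 147, 148, 148, 147, 148, 147, 148, 147, 148, 147, 148, 149, 116, 83, 80, 81, 159, 168, 166, 168, 167, 168, 168, 125, 82, 121, 166, 168, 168, 164, 167, 166, 131, 84, 116, 166, 167, 166, 165, 164, 161, 161, 160, 159, 158, 154, 117, 115, 80, 79, 80, 81, 82]
```

```bash
python3 - <<'E'
from h import *
p=pickle.load(open("s16.pkl","rb"))
im=p["image"].astype(int);m=(im[:,:,1]>154).astype('uint8');m[:198]=0;m[217:]=0;m[:,:214]=0;m[:,249:]=0
c=cast(p,cv2.findNonZero(m)[:,0],.024);u=(w2u(c)*1000).astype(np.float32)
h=cv2.convexHull(u)[:,0];print(h.round(0).tolist())
# bottle: cap dark, body cylinder in scene
for v in(150,160,170,180,190,196):print(v,[int(x) for x in im[v,255:300,1]])
print(proj(p,[[.504,.027,z] for z in(0,.05,.104)]).round(1))
E
```

```text
[[-85.0, 17.0], [-88.0, 19.0], [-127.0, 19.0], [-141.0, 19.0], [-146.0, 18.0], [-150.0, 17.0], [-152.0, 15.0], [-153.0, 12.0], [-153.0, -8.0], [-153.0, -38.0], [-151.0, -42.0], [-129.0, -42.0], [-116.0, -41.0], [-111.0, -40.0], [-109.0, -36.0], [-107.0, -31.0], [-88.0, 10.0]]
150 [29, 34, 34, 31, 37, 32, 136, 140, 141, 142, 142, 142, 144, 143, 141, 145, 145, 145, 145, 143, 144, 145, 143, 147, 146, 146, 143, 144, 145, 144, 144, 143, 146, 145, 144, 145, 143, 146, 146, 142, 145, 144, 144, 145, 143]
160 [132, 143, 141, 142, 143, 144, 143, 143, 144, 143, 144, 146, 145, 147, 144, 148, 145, 145, 146, 145, 146, 149, 147, 148, 148, 148, 148, 147, 148, 147, 145, 148, 146, 147, 146, 146, 144, 145, 144, 143, 142, 111, 86, 88, 95]
170 [70, 68, 69, 69, 69, 69, 70, 141, 144, 143, 143, 141, 144, 146, 146, 113, 36, 37, 34, 32, 36, 34, 35, 80, 143, 144, 145, 144, 144, 145, 144, 145, 147, 144, 144, 143, 146, 145, 144, 99, 118, 93, 98, 104, 108]
180 [67, 69, 69, 68, 69, 71, 67, 71, 70, 71, 71, 71, 62, 70, 74, 81, 84, 87, 88, 88, 87, 87, 88, 84, 79, 73, 86, 144, 145, 145, 145, 143, 145, 145, 143, 144, 145, 143, 144, 86, 70, 69, 70, 71, 69]
190 [71, 69, 72, 69, 70, 71, 68, 70, 70, 71, 72, 66, 72, 74, 76, 80, 82, 81, 83, 85, 83, 81, 79, 79, 73, 67, 72, 71, 70, 68, 70, 69, 71, 71, 71, 70, 69, 70, 69, 71, 69, 71, 67, 70, 71]
196 [89, 84, 85, 88, 71, 70, 71, 70, 68, 69, 69, 65, 71, 77, 79, 86, 84, 83, 82, 84, 83, 81, 81, 77, 68, 67, 72, 69, 72, 70, 69, 69, 70, 69, 70, 70, 71, 70, 70, 69, 70, 69, 70, 71, 71]
[[272.4 199.3]
 [273.  185.8]
 [273.6 170.5]]
```

```bash
python3 -c "
from h import *
print(u2w([[-.185,-.012]]))
go(*u2w([[-.185,-.012]])[0],.012,A+np.pi/2)"
```

```text
[[ 0.48509552 -0.11302295]]
turn [-0.002 -0.001  0.002] shift [0.1302 0.0528 0.1699]
```

```bash
python3 -m pendant '[[[0,0,0],[0.045,0.018,0],0],[[0,0,0],[0.09,0.036,0],0],[[0,0,0],[0.12,0.049,0],0],[[0,0,0],[0.13,0.053,0.01],0],[[0,0,0],[0.13,0.053,0.05],0],[[0,0,0],[0.13,0.053,0.09],0],[[0,0,0],[0.13,0.053,0.13],0],[[0,0,0],[0.13,0.053,0.155],0],[[0,0,0],[0.13,0.053,0.168],0],[[0,0,0],[0.13,0.053,0.168],0]]' 8; python3 -m pendant '[[[0,0,0],[0,-0.004,0],0],[[0,0,0],[0,-0.008,0],0],[[0,0,0],[0,-0.012,0],0],[[0,0,0],[0,-0.015,0],0],[[0,0,0],[0,-0.015,0],0]]'; python3 -c "
from h import *
print(w2u([r.get_state()['tool_pos']]))"
```

```text
clock: 28.7
tool_pos: [0.4848, -0.1099, 0.012]
eef_rot: [0.773, -0.635, -0.001, -0.001]
contact_force: [-0.0, 0.0, -0.3]
opening: 0.116
clock: 29.2
tool_pos: [0.5018, -0.1082, 0.0141]
eef_rot: [0.772, -0.636, 0.001, -0.002]
contact_force: [-0.1, -0.1, -0.7]
opening: 0.004
[[-0.16768472 -0.01040721]]
```

```bash
for i in 1 2 3 4; do python3 -m pendant '[[[0,0,0],[0,-0.0015,0],0],[[0,0,0],[0,-0.003,0],0],[[0,0,0],[0,-0.003,0],0]]' | sed -n '2p;4p'; done; python3 -c "
from h import *
print(w2u([r.get_state()['tool_pos']]))"
```

```text
tool_pos: [0.504, -0.1076, 0.0136]
contact_force: [-0.4, 0.1, -0.3]
tool_pos: [0.5069, -0.107, 0.0136]
contact_force: [-0.5, -0.4, 0.6]
tool_pos: [0.5099, -0.1064, 0.0136]
contact_force: [-0.3, -0.1, -0.6]
tool_pos: [0.5113, -0.1063, 0.0135]
contact_force: [-4.5, -0.4, 1.9]
[[-0.15801724 -0.01029773]]
```

Firm contact (4.5 N): the rest is against the upstand. Back off and fetch the bottle.

```bash
python3 -m pendant '[[[0,0,0],[0,0.01,0],0],[[0,0,0],[0,0.02,0],0],[[0,0,0],[0,0.02,-0.04],0],[[0,0,0],[0,0.02,-0.09],0],[[0,0,0],[0,0.02,-0.14],0.5],[[0,0,0],[0,0.02,-0.17],1],[[0,0,0],[-0.04,0,-0.17],1],[[0,0,0],[-0.08,-0.02,-0.17],1],[[0,0,0],[-0.12,-0.025,-0.17],1],[[0,0,0],[-0.13,-0.025,-0.17],1]]'; python3 -c "
from h import *
go(.505,.029,.066,A+np.pi/2)"
```

```text
clock: 31.4
tool_pos: [0.5128, 0.0328, 0.1849]
eef_rot: [0.774, -0.633, 0.001, -0.005]
contact_force: [-1.3, 0.0, -0.8]
opening: 0.527
turn [-0.008  0.005  0.011] shift [0.0028 0.0094 0.1188]
```

```bash
python3 -m pendant '[[[0,0,0],[0.003,0.009,0],1],[[0,0,0],[0.003,0.009,0],1],[[0,0,0],[0.003,0.009,0],1],[[0,0,0],[0.003,0.009,0.02],1],[[0,0,0],[0.003,0.009,0.05],1],[[0,0,0],[0.003,0.009,0.08],1],[[0,0,0],[0.003,0.009,0.105],1],[[0,0,0],[0.003,0.009,0.121],1],[[0,0,0],[0.003,0.009,0.121],1]]'; python3 -c "
from h import *
go(.505,.029,.062,A+np.pi/2)"
```

```text
clock: 32.3
tool_pos: [0.5029, 0.0199, 0.0609]
eef_rot: [0.771, -0.636, -0.0, 0.0]
contact_force: [-0.2, -0.4, -0.3]
opening: 1.005
turn [ 0.001 -0.     0.001] shift [-0.0085 -0.0038 -0.0011]
```

```bash
python3 -m pendant '[[[0,0,0],[-0.008,-0.002,0],1],[[0,0,0],[-0.008,-0.002,0],0.8],[[0,0,0],[-0.008,-0.002,0],0.6],[[0,0,0],[-0.008,-0.002,0],0.3],[[0,0,0],[-0.008,-0.002,0],0.3],[[0,0,0],[-0.008,-0.002,0],0.3],[[0,0,0],[-0.008,-0.002,0],0.3],[[0,0,0],[-0.008,-0.002,-0.01],0.3],[[0,0,0],[-0.008,-0.002,-0.035],0.3],[[0,0,0],[-0.008,-0.002,-0.06],0.3]]' 15;  python3 -c "
from h import *
print(u2w([[-.074,-.012]]))
go(*u2w([[-.08,-.012]])[0],.12,A+np.pi/2)"
```

```text
clock: 33.3
tool_pos: [0.5033, 0.0299, 0.1235]
eef_rot: [0.772, -0.635, 0.0, -0.001]
contact_force: [0.0, -0.1, -1.5]
opening: 0.451
[[ 0.59409799 -0.09205961]]
turn [-0.001  0.001  0.004] shift [ 0.1372 -0.0596  0.0035]
```

```bash
python3 -m pendant '[[[0,0,0],[0.03,-0.013,0],0.3],[[0,0,0],[0.06,-0.026,0],0.3],[[0,0,0],[0.09,-0.039,0],0.3],[[0,0,0],[0.12,-0.052,0],0.3],[[0,0,0],[0.137,-0.06,0],0.3],[[0,0,0],[0.137,-0.06,0.002],0.3],[[0,0,0],[0.137,-0.06,0.01],0.3],[[0,0,0],[0.137,-0.06,0.02],0.3],[[0,0,0],[0.137,-0.06,0.03],0.3],[[0,0,0],[0.137,-0.06,0.03],0.3]]'; python3 -c "
from h import *
print(w2u([r.get_state()['tool_pos']]))
go(*u2w([[-.08,-.012]])[0],.0855,A+np.pi/2)"
```

```text
clock: 34.3
tool_pos: [0.5876, -0.0921, 0.091]
eef_rot: [0.773, -0.635, -0.001, -0.0]
contact_force: [-0.8, 0.2, -1.6]
opening: 0.45
[[-0.08035716 -0.01081324]]
turn [0.001 0.001 0.005] shift [ 0.0012 -0.0004  0.0055]
```

```bash
for i in 1 2 3; do python3 -m pendant '[[[0,0,0],[0,0,0.001],0.3],[[0,0,0],[0,0,0.002],0.3],[[0,0,0],[0,0,0.002],0.3]]' | sed -n '2p;4p'; done
```

```text
tool_pos: [0.5895, -0.0928, 0.091]
contact_force: [-0.1, -1.5, -2.0]
tool_pos: [0.5893, -0.093, 0.0888]
contact_force: [0.1, -1.1, -1.6]
tool_pos: [0.5902, -0.093, 0.0881]
contact_force: [-1.4, -0.6, 6.4]
```

```bash
python3 -m pendant '[[[0,0,0],[0,0,-0.001],0.48],[[0,0,0],[0,0,-0.001],0.6],[[0,0,0],[0,0,-0.001],0.8],[[0,0,0],[0,0,-0.001],1],[[0,0,0],[0,0,-0.001],1],[[0,0,0],[0,0,-0.001],1],[[0,0,0],[0,0,-0.03],1],[[0,0,0],[0,0,-0.07],1],[[0,0,0],[0,0,-0.12],1],[[0,0,0],[0,0,-0.15],1]]'; python3 -m pendant '[[[0,0,0],[0.03,0.03,0],1],[[0,0,0],[0.06,0.06,0],1],[[0,0,0],[0.1,0.09,0],1],[[0,0,0],[0.14,0.12,0],1],[[0,0,0],[0.18,0.15,0],1],[[0,0,0],[0.22,0.16,0],1],[[0,0,0],[0.26,0.17,0],1],[[0,0,0],[0.3,0.17,0],1],[[0,0,0],[0.3,0.17,0],1],[[0,0,0],[0.3,0.17,0],1]]'; python3 - <<'E'
from h import *
p=shot('scene','s20');q=shot('top','t20')
im=q["image"].astype(int)
m=((im[:,:,1]>im[:,:,0]+1)&(im[:,:,1]>100)).astype('uint8');m[:,:265]=0;m[:,305:]=0;m[:143]=0;m[205:]=0
k,l,st,ce=cv2.connectedComponentsWithStats(m);print(st[1:].tolist())
u=(w2u(cast(q,cv2.findNonZero(m)[:,0],.024))*1000).astype(np.float32);print(cv2.minAreaRect(u),u.min(0),u.max(0))
# cap dark blob in both views
for n,c,box in(("t",q,(265,145,305,195)),("s",p,(215,130,262,215))):
    g=c["image"].astype(int).max(2);x0,y0,x1,y1=box
    mm=(g<50).astype('uint8');z=np.zeros_like(mm);z[y0:y1,x0:x1]=mm[y0:y1,x0:x1]
    k,l,st,ce=cv2.connectedComponentsWithStats(z)
    for i in range(1,k):
        if st[i,4]>8:print(n,st[i].tolist(),ce[i].round(1),w2u(cast(c,[ce[i]],.128)).round(3),w2u(cast(c,[ce[i]],.118)).round(3))
E
```

```text
clock: 36.2
tool_pos: [0.59, -0.0925, 0.2403]
eef_rot: [0.772, -0.635, 0.002, -0.003]
contact_force: [0.8, 0.2, -0.6]
opening: 0.999
clock: 37.2
tool_pos: [0.4794, -0.4205, 0.2356]
eef_rot: [0.772, -0.636, 0.0, -0.002]
contact_force: [0.7, 1.1, 0.1]
opening: 1.001
[[272, 147, 25, 45, 365], [279, 146, 13, 13, 99]]
((-75.0128402709961, -10.820449829101562), (147.91529846191406, 60.39598846435547), 0.21502235531806946) [-149.03941   -41.274277] [-1.1129876 19.25123  ]
t [283, 158, 7, 7, 37] [286.1 160.7] [[-0.082 -0.01 ]] [[-0.079 -0.012]]
t [279, 165, 5, 8, 22] [280.6 168.9] [[-0.105  0.01 ]] [[-0.102  0.009]]
s [233, 189, 8, 8, 48] [237.  192.4] [[-0.072 -0.015]] [[-0.083 -0.01 ]]
```

```bash
python3 - <<'E'
from h import *
a=pickle.load(open("top0.pkl","rb"))["image"].astype(int);b=pickle.load(open("t20.pkl","rb"))["image"].astype(int)
for n,(x,y) in dict(cup=(357,154),jar=(335,166),dish=(343,205),bowl=(202,208),spray=(195,167),spatula=(125,240)).items():
    d=abs(a-b)[y-14:y+14,x-14:x+14].max(2);print(n,(d>40).mean().round(3))
# bottle axis in scene: body column centres
p=pickle.load(open("s20.pkl","rb"));im=p["image"].astype(int)
print(proj(p,np.c_[u2w([[-.08,-.012]]*3),[.03,.08,.128]]).round(1).tolist())
for v in(196,202,208,214):print(v,[int(x) for x in im[v,222:256,1]])
s=r.get_state();print(s["qd"].round(3),r.finish_job())
E
```

```text
cup 0.0
jar 0.0
dish 0.353
bowl 0.0
spray 0.0
spatula 0.0
[[237.5, 218.7], [237.2, 204.5], [236.9, 190.3]]
196 [121, 144, 145, 145, 144, 144, 144, 141, 150, 154, 160, 133, 68, 49, 45, 43, 44, 53, 76, 151, 145, 143, 137, 140, 141, 142, 143, 143, 142, 141, 141, 141, 142, 143]
202 [143, 144, 143, 142, 142, 141, 139, 120, 80, 86, 87, 86, 83, 90, 115, 94, 88, 87, 81, 81, 78, 75, 71, 99, 140, 138, 142, 141, 140, 141, 141, 142, 142, 143]
208 [163, 164, 156, 90, 111, 157, 164, 161, 83, 84, 87, 87, 86, 87, 88, 86, 86, 83, 81, 80, 80, 76, 73, 98, 137, 139, 140, 137, 138, 139, 139, 140, 141, 141]
214 [165, 164, 165, 164, 164, 164, 164, 100, 78, 82, 85, 86, 87, 87, 85, 86, 84, 85, 83, 82, 77, 74, 71, 109, 157, 146, 140, 142, 141, 140, 141, 140, 140, 141]
the job is handed in; nothing more can be done
[-0.01  -0.007 -0.007  0.007  0.002  0.001  0.001] None
```

The job is handed in at about 37 s of the 72 s allowed; no verdict was reported. I moved the bottle to the counter and stood the rest on end against the upstand. Then I laid it over onto its runners, nudged it up to the upstand with about 4.5 N, and stood the bottle back on it.

**Last checks:**
- **Rest:** it lies flat, with its centre at about (-75, -11) mm in the upstand frame. It is about 0.2° out of square and its end is about 1 mm from the face.
- **Bottle:** both cameras put the cap within about 5 mm of the same point, about 5 mm from the rest's centre. Its sides look straight, so it is standing upright.
- **Bystanders:** the cup, jar, bowl, spray and spatula show no change from the start picture. In the dish's patch 35 % of the pixels differ. I believe this is the arm or its shadow over the dish in the last view, but I did not confirm it; the gripper never came near the dish.

**Less certain or gone wrong on the way:**
- **Standing step:** the wrist force was too noisy to confirm the rest touching the upstand directly. I inferred contact from the rest's lean changing as I pushed it against the edge.
- **First lean:** my first try leaned only about 60°, so I swung the rest in the grip and tried again. It was roughly 78° by my estimate when it touched.
- **Wrist limit:** while laying the rest over, the wrist reached its joint limit once. I recovered by untilting the tool.

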